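# Free the coin shuttle and run its tray home

## Task

The tray of the coin shuttle is pinned by its spring plunger. Gently pull the plunger's T-handle up, twist it clockwise until its cross pin drops into the rest notch and it stays up by itself when you let go - feel for the notch, ease the plunger down rather than letting it snap, and never force it against its housing - then slide the tray gently along its track fully home against the end stop, with the coin tube still standing in its place on the tray and the things around left alone.

Things in the scene. Friction and masses are not known exactly. Their poses are not given: they have to be found in the camera images.
- shuttle: Grey steel base of the coin shuttle, fixed on the table, 180 (x) x 400 (y) x 12 mm. Origin: centre of its underside. The tray runs along its +y. The plunger stands on a bracket at its far side: vertical axis at (60, -60) mm in this frame, bracket top 70 mm above the table. All heights given below are above the table unless said otherwise.
- plunger_grip (a point): Centre of the plunger's T-handle: a black bar 46 mm long (its y axis), 12 mm thick (its x axis), 20 mm high, 120 mm above the table when the plunger is down; it moves and turns with the handle. Below the bar is a 9 mm stem with a steel cross pin (38 mm long, 5 mm square, parallel to the bar) whose centre is 41.5 mm below the bar's centre.
- plunger_lift (a joint): Height of the plunger above its lowest place, m. 0: its foot pins the tray. A spring pushes it down with about 7 N at 0, rising to about 11 N at 0.015, where it meets a hard upper stop. The cross pin clears the lands of the crown (see crown_mid) at 0.010. Never let it snap down (over 0.25 m/s). Seated in the rest notch it reads about 0.006, resting wrongly on a land about 0.010.
- plunger_turn (a joint): Turn of the T-handle, rad, clockwise seen from above; 0 at the start (bar along the shuttle's y). The rest notch lies somewhere from 0.80 to 1.40; its angle is set differently each time and must be felt for (or seen). Stiff: about 0.1 N m of friction all along. It could turn on to 1.9.
- collar: Steel housing of the plunger, 42 mm across, fixed on the bracket; origin on the plunger axis at the bracket top. It includes the crown with the rest notch and the upper stop. It must not be loaded with more than 30 N by plunger or robot; the parked plunger alone loads it with about 9 N.
- crown_mid (a point): Middle of the crown on the housing, on the plunger axis, at the height of its lands: 16 mm above the bracket top. On each of two opposite sides two lands (to about 0.5 rad from the notch's angle) flank the rest notch, 6.8 mm wide, 4 mm deep: the pin drops in only within about 0.05 rad of its angle. Beyond the lands nothing holds the pin and the plunger springs down again.
- tray (a joint): Travel of the tray along the shuttle's +y, m: 0 pinned at the start, 0.120 against the end stop. About 1.5 N of friction.
- tray_post (a point): Centre of the top of the tray's handle, an upright black round post 16 mm in diameter, standing 56 mm above the tray floor (its top is 79 mm above the table; tray floor 23 mm). At the start it is at (-40, -60) mm in the shuttle's frame and moves with the tray.
- end_stop: Fixed dark steel block across the track, 60 x 16 x 22 mm, that the tray's front wall meets; origin at the middle of the foot of the face that meets the tray. It must not be pressed with more than 20 N.
- tube_seat (a point): Point on the tray floor where the coin tube stands; moves with the tray.
- coin_tube: Clear tube of copper coins with a white cap, standing loose on the tray, 32 mm across, 47 mm high, 0.14 kg. Origin: centre of its underside.
- tin: bystander: flat lidded tin, 57 x 87 x 25 mm; origin: centre of its underside
- loupe: bystander: round stand loupe, 40 mm across, 34 mm high; origin: centre of its underside
- medal_case: bystander: square dark wooden case with a medal on top, 80 x 80 x 18 mm; origin: centre of its underside
- coin_stack: bystander: short stack of coins, 27 mm across, 24 mm high; origin: centre of its underside

How it is judged:
On the way, in this order (a step that is already met when the one before it is completed fails the run):
1. the plunger is parked in its rest notch and stays there with the robot touching nothing (value of joint plunger_lift between 0.005 and 0.0075 m and value of joint plunger_turn above 0.5 rad and contact force between the fingers and anything else below 0.3 N and value of joint tray below 0.05 m), for 0.3 s.
2. the tray is against the end stop (value of joint tray above 0.1175 m), for 0.2 s.
At the end, for the whole second after the job is handed in: The plunger sits in its rest notch (lift 5 to 7.5 mm, turned more than 0.5 rad), the tray is within 2.5 mm of the end stop and still, the coin tube stands upright (within 0.15 rad) within 25 mm of its seat, and the other loose things are within 30 mm of where they were (value of joint plunger_lift between 0.005 and 0.0075 m and value of joint plunger_turn above 0.5 rad and value of joint tray above 0.1175 m and velocity of joint tray below 0.005 m/s and angle between coin_tube's own z axis and vertical below 0.15 rad and distance between coin_tube and tube_seat below 0.025 m and linear speed of coin_tube below 0.02 m/s and distance of each of tin, loupe, medal_case, coin_stack from where it was at the start of the episode below 0.03 m); the robot touches nothing.
It fails at once if the plunger's housing (crown or upper stop included) is loaded with more than 30 N (contact force between collar and anything else above 30 N).
It fails at once if the plunger is let snap down (faster than 0.25 m/s) (velocity of joint plunger_lift below -0.25 m/s).
It fails at once if the end stop is hit or pressed with more than 20 N (contact force between end_stop and anything else above 20 N).
It fails at once if the coin tube tips over (angle between coin_tube's own z axis and vertical above 0.5 rad).
It fails at once if a thing around the shuttle is knocked more than 30 mm away (distance of any of tin, loupe, medal_case, coin_stack from where it was at the start of the episode above 0.03 m).
It also fails if it takes over 64 s, if anything falls off the work surface, if the arm or the gripper's body presses on something with over 40 N, if the wrist force passes 120 N, or if a joint passes its speed limit or range.

## Robot

A 7-joint arm with a two-finger parallel gripper is mounted at the origin on the work surface. World frame = base frame: x ahead of the robot, y to its left, z up, the work surface at z = 0. Lengths are in m, angles in rad, forces in N, time in s.
With the tool pointing down it reaches from about 0.4 to 0.85 m from the base axis. Payload 10.4 kg.
Tool frame: the origin (TCP) lies on the centre line of the jaws, within the pads' length; the fingertips stand 22 mm ahead of it and the grasp point (between the pads) lies 3 mm ahead of it; x points along the fingers, y is the direction in which the jaws open and shut, and the axes are right-handed (so a half turn about x gives the same grasp; the last joint's range is limited). The gripper opens to 87 mm and grips with 3 to 60 N. Pads are 19 mm wide; open, the fingers measure 117 mm over their backs; the gripper's body (75 mm by 190 mm) begins 51 mm behind the grasp point.
Start: joints at [-1.336, 0.332, -0.065, 1.46, 0.022, 1.35, -0.088], TCP at [0.159, 0.604, 0.209] pointing down, gripper open.
Joint ranges: [-2.6, 2.6], [-0.5, 2.12], [-1.47, 1.34], [0.16, 2.42], [-1.27, 4.41], [0.06, 2.06], [-2.6, 2.6]. Speed limits (rad/s): [2.22, 2.22, 2.79, 2.79, 3.14, 3.14, 3.14].

## Interface

Orientations are given as a unit quaternion [x, y, z, w].
In Python, from bench import * gives the robot as it stands.
- The arm moves only by the tool arm_command, never from a script. Its argument "targets" is one flat list of numbers, 7 for each row, row after row: the turn, a rotation vector about the tool's x, y, z in units of 45 degrees (1.0 is 45 degrees), then the shift along the tool's x, y, z in units of 25 mm (1.0 is 25 mm), then the opening, from 0 (shut) to 1 (fully open). In form: [wx, wy, wz, tx, ty, tz, fingers, wx, wy, wz, tx, ty, tz, fingers, ...]. A call has 1 to 12 rows; each row shifts and turns the pose as measured when the row begins, along the tool's axes as they then stand; what a row does not reach is not made up. A row lasts 1/12 s, in which the tool goes at most 41.7 mm and 7.16 degrees, less where a joint would pass 70% of its speed; a pose out of reach is approached as far as the arm can. A call with a number of a shift or a turn outside -1 to 1 is refused whole. A call with a gripper value outside its range is refused whole. The fingers move at their own pace and stop on an object; "newtons" is the grip in N (left out, the last holds). Time passes only in rows, so rows that do not move let the fingers close. It gives the time, the measured TCP pose, the force and the opening at its end, in the units of the state.
- read_state(): the state, without advancing time (a new reading comes with each control period).
- camera(name): name is "scene" or "top"; returns the picture (480x640x3 uint8, red, green, blue); there is no depth.
- calibration(name): a dict with "camera_matrix" (3x3 intrinsics, pixels), "R" (3x3) and "t" (3): a world point X has camera coordinates R X + t. Camera axes: x right, y down, z forward; pixel columns grow to the right and rows downward; lengths in m; the calibration is good to about 2 mm. A picture is of the moment at which its call begins. calibration takes no time and is no camera call.
- close_job(): hands the job in, once; it reports no verdict.
The state is a dict: "time": time; "joint_positions": joint angles; "joint_vel": joint speeds; "joint_torque": joint torques, N m; "ee_pos": TCP position; "eef_rot": TCP orientation; "ft_force": force on the tool from outside, world axes, zero at the start; "torque": the same for the moment, N m; "width": finger opening in m.
Only numpy, scipy, OpenCV 4.12 (cv2) and the standard library are available. Lean on these libraries where they do the work, as an engineer would, in place of code of your own. Each camera call takes 0.05 s, during which the arm holds its last target.

## Working session

There is one attempt and no reset: what is moved stays moved. The work goes in short steps, Python scripts to look and compute and a tool call to move; the robot and the scene stay as the last step left them, time stands still between calls to the robot, and variables do not carry over. Pictures are saved under pics/ and viewed, and the job is handed in when it is done.

Besides the shell and the picture viewer there is one more tool, called after "Emit:" as name(argument=value, ...) on one line, values as JSON. arm_command: Moves the arm, as the interface text tells. Shifts and turns lie within -1 to 1; 1 stands for 25 mm of shift or 45 degrees of turn. Its arguments: {"type":"object","properties":{"targets":{"type":"array","items":{"type":"number","minimum":-1,"maximum":1}},"newtons":{"type":"number"}},"required":["targets"]}

```bash
mkdir -p pics; ls; python3 - <<'E'
from bench import *
import cv2
s=read_state()
for k in ("time","joint_positions","ee_pos","eef_rot","ft_force","width"): print(k,s[k])
for n in ("scene","top"):
    im=camera(n); cv2.imwrite(f"pics/{n}0.png",im[:,:,::-1])
    c=calibration(n); print(n,c)
E
```

```text
pics
time 0.0
joint_positions [-1.33559819  0.33288722 -0.06470679  1.46094507  0.02162619  1.34985999
 -0.08849959]
ee_pos [0.15925486 0.60396079 0.20784259]
eef_rot [ 0.09038641  0.70127525 -0.09137638  0.70120872]
ft_force [0.46961329 0.52830269 0.06594588]
width 0.08700965076036056
scene {'camera_matrix': array([[447.53899418,   0.        , 314.48455305],
       [  0.        , 447.53899418, 238.55757354],
       [  0.        ,   0.        ,   1.        ]]), 'R': array([[-0.24128512,  0.97022337,  0.0211684 ],
       [ 0.68463694,  0.18564096, -0.70484729],
       [-0.68778904, -0.15557649, -0.70904316]]), 't': array([ 0.10276503, -0.3040183 ,  1.12413915])}
top {'camera_matrix': array([[544.7271353 ,   0.        , 316.41557787],
       [  0.        , 544.7271353 , 233.28505573],
       [  0.        ,   0.        ,   1.        ]]), 'R': array([[-0.05501961, -0.99846924, -0.00565909],
       [-0.97800548,  0.05503226, -0.20118828],
       [ 0.20119174, -0.00553468, -0.97953624]]), 't': array([0.04459736, 0.55268265, 0.82115775])}
```

View pics/scene0.png

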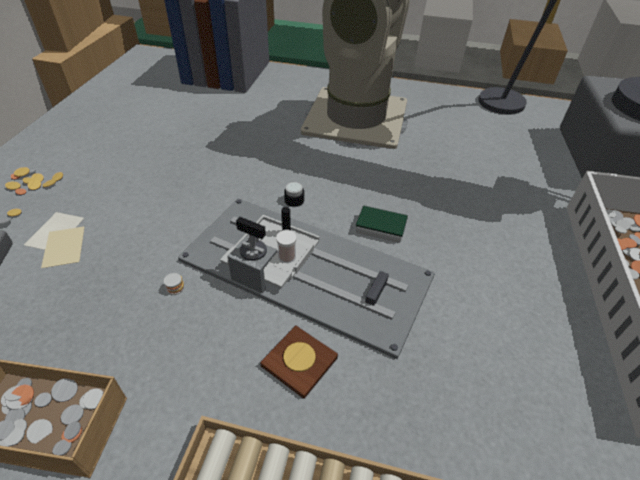

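View pics/top0.png

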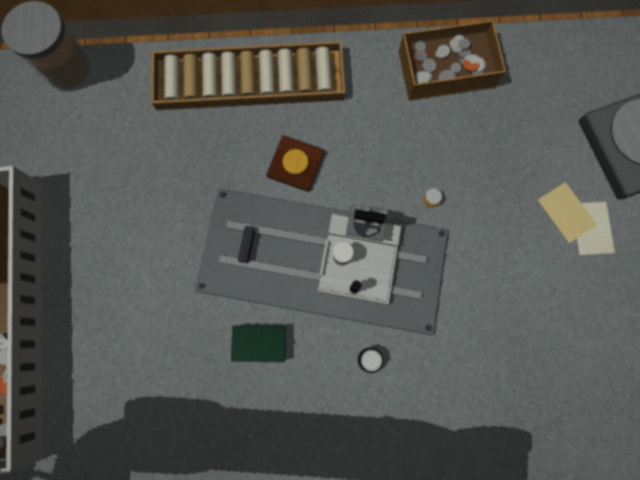

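```bash
python3 - <<'E'
import cv2
im=cv2.imread("pics/top0.png")
cv2.imwrite("pics/topc.png",cv2.resize(im[180:345,190:455],None,fx=3,fy=3,interpolation=cv2.INTER_CUBIC))
cv2.imwrite("pics/topp.png",cv2.resize(im[190:310,310:420],None,fx=5,fy=5,interpolation=cv2.INTER_CUBIC))
im=cv2.imread("pics/scene0.png")
cv2.imwrite("pics/scenep.png",cv2.resize(im[195:305,215:345],None,fx=5,fy=5,interpolation=cv2.INTER_CUBIC))
E
```

```text
(no output)
```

View pics/topc.png

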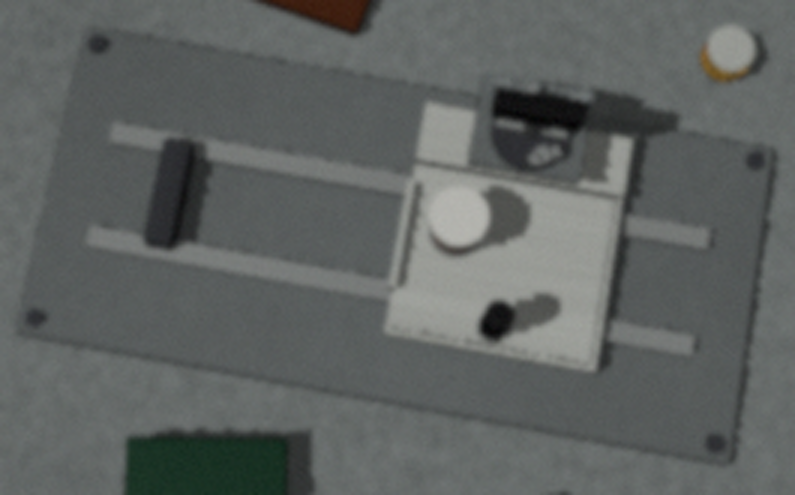

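View pics/topp.png

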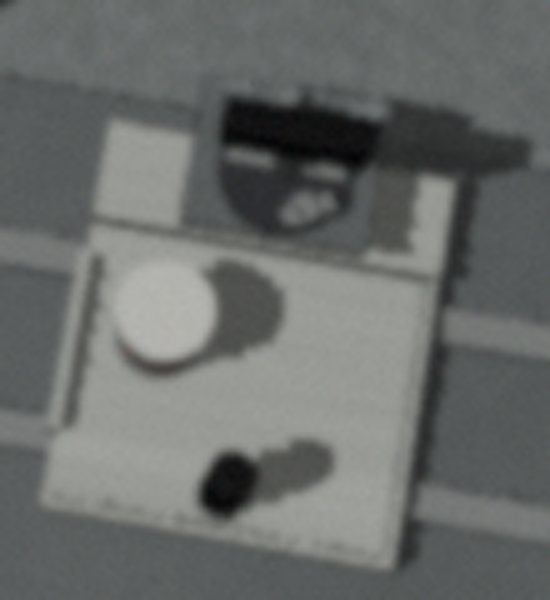

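View pics/scenep.png

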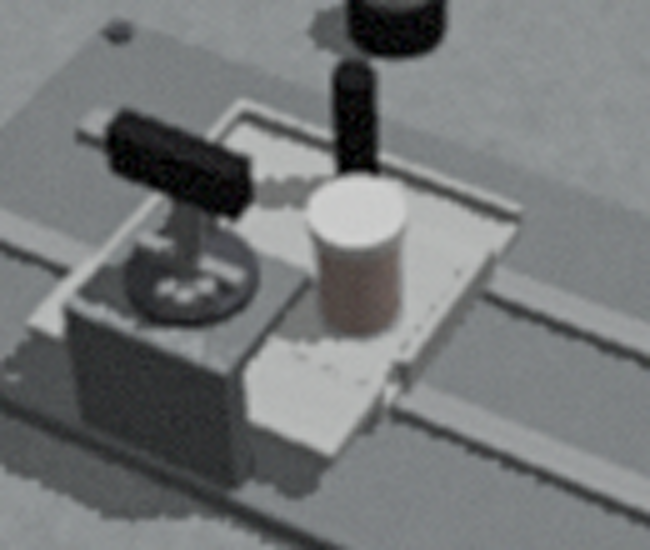

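```bash
cat > h.py <<'E'
from bench import *
import numpy as np, cv2
from scipy.spatial.transform import Rotation as R
from scipy.optimize import least_squares
def back(n,u,v,z):
    c=calibration(n);K=c["camera_matrix"];d=c["R"].T@np.linalg.inv(K)@[u,v,1];o=-c["R"].T@c["t"]
    return o+d*(z-o[2])/d[2]
def proj(n,X):
    c=calibration(n);p=c["camera_matrix"]@(c["R"]@np.asarray(X)+c["t"]);return p[:2]/p[2]
E
python3 - <<'E'
from h import *
px=[((x+.5)/3-.5+190,(y+.5)/3-.5+180) for x,y in [(88,28),(775,148),(733,463),(20,335)]]
L=np.array([[90,200],[90,-200],[-90,-200],[-90,200]])/1000
W=np.array([back("top",u,v,.012)[:2] for u,v in px]);print(W)
def f(p):
    c,s=np.cos(p[2]),np.sin(p[2]);return (L@np.array([[c,s],[-s,c]])+p[:2]-W).ravel()
r=least_squares(f,[.6,0,0]);print(r.x,r.fun*1000)
x,y,a=r.x
T=lambda q:np.array([x+np.cos(a)*q[0]-np.sin(a)*q[1],y+np.sin(a)*q[0]+np.cos(a)*q[1]])
for nm,q,z in [("bar",(.06,-.06),.13),("barc",(.06,-.06),.12),("post",(-.04,-.06),.079)]:
    w=T(q);X=[*w,z];print(nm,w,proj("top",X),proj("scene",X))
print("cap",back("top",190+459/3,180+217/3,.07),"loupe",back("top",371,360,.034),"stack",back("top",433,197,.024),"tin",back("top",260,342,.025),"medal",back("top",296,162,.018))
s=read_state();print(R.from_quat(s["eef_rot"]).as_matrix())
E
```

```text
[[ 0.65068566  0.17698491]
 [ 0.55828138 -0.20943969]
 [ 0.38530921 -0.16858045]
 [ 0.47640192  0.21794365]]
[ 0.51766954  0.00422711 -0.23279958] [ 0.69656958  1.08384178  0.81985614 -1.70129722 -1.35235037 -1.0340904
 -0.16407535  1.65154584]
bar [ 0.56220885 -0.0679965 ] [370.94967114 215.02832126] [248.90381475 222.6157814 ]
barc [ 0.56220885 -0.0679965 ] [370.33364657 216.58841934] [249.46231541 227.5444986 ]
post [ 0.46490642 -0.04492625] [357.66809522 285.0779107 ] [284.07446546 209.08177131]
cap [ 0.51859336 -0.02619953  0.07      ] loupe [ 0.35044128 -0.0610154   0.034     ] stack [ 0.61245233 -0.18683033  0.024     ] tin [0.38799954 0.11381033 0.025     ] medal [0.68982452 0.04191361 0.018     ]
[[-2.66340068e-04  2.54903885e-01  9.66966359e-01]
 [-1.23568366e-03  9.66965571e-01 -2.54904018e-01]
 [-9.99999201e-01 -1.26275568e-03  5.74388906e-05]]
```

Emit:
arm_command(targets=[0.158,0,0,-0.2,0,0,1,0.158,0,0,-0.2,0,0,1,0.158,0,0,-0.2,0,0,1,0.158,0,0,-0.2,0,0,1,0.158,0,0,-0.2,0,0,1,0.158,0,0,-0.2,0,0,1,0.158,0,0,-0.2,0,0,1,0.158,0,0,-0.2,0,0,1,0.158,0,0,-0.2,0,0,1,0.158,0,0,-0.2,0,0,1,0.158,0,0,0,0,0,1,0.158,0,0,0,0,0,1])

```text
time: 1.1
ee_pos: [0.1587, 0.6011, 0.2538]
eef_rot: [-0.541, -0.448, 0.549, -0.453]
ft_force: [-0.2, -0.2, -0.3]
width: 0.0871
```

```bash
cat >> h.py <<'E'
A=-0.2328; AX=np.array([0.5622,-0.0680])
def st():
    s=read_state();M=R.from_quat(s["eef_rot"]).as_matrix();yaw=np.arctan2(M[1,1],M[0,1])
    print("t",round(s["time"],2),"p",np.round(s["ee_pos"],4),"yaw(y)deg",round(np.degrees(yaw),2),"tilt",np.round(np.degrees(M[:2,0]),2),"F",np.round(s["ft_force"],2),"Tq",np.round(s["torque"],2),"w",round(s["width"],4),"q",np.round(s["joint_positions"],2))
    return s,M,yaw
def todelta(target,yawdeg):
    s,M,y=st();d=M.T@(np.array(target)-s["ee_pos"])/.025
    Rt=R.from_matrix(M)
    Y=np.array([np.cos(np.radians(yawdeg)),np.sin(np.radians(yawdeg)),0]);X=np.array([0,0,-1.]);T=np.stack([X,Y,np.cross(X,Y)],1)
    w=(Rt.inv()*R.from_matrix(T)).as_rotvec()/(np.pi/4)
    print("shift units",np.round(d,3),"turn units",np.round(w,4))
E
python3 -c "
from h import *
todelta([*AX,.25],np.degrees(A))"
```

```text
t 1.1 p [0.1587 0.6011 0.2538] yaw(y)deg -10.83 tilt [-0.16 -0.74] F [-0.16 -0.16 -0.29] Tq [-0.1   0.09 -0.03] w 0.0871 q [-1.49  0.31  0.13  1.4  -0.04  1.45 -1.55]
shift units [ 0.452 20.881 23.251] turn units [0.0558 0.0168 0.    ]
```

Emit:
arm_command(targets=[0.01,0,0,0,0.9,1,1,0.01,0,0,0,0.9,1,1,0.01,0,0,0,0.9,1,1,0.01,0,0,0,0.9,1,1,0,0,0,0,0.9,1,1,0,0,0,0,0.9,1,1,0,0,0,0,0.9,1,1,0,0,0,0,0.9,1,1,0,0,0,0,0.9,1,1,0,0,0,0,0.9,1,1,0,0,0,0,0.9,1,1,0,0,0,0,0.9,1,1])

```text
time: 2.1
ee_pos: [0.3566, 0.2367, 0.2517]
eef_rot: [-0.545, -0.439, 0.559, -0.445]
ft_force: [0.9, 0.5, -0.5]
width: 0.0871
```

```bash
python3 -c "
from h import *
todelta([*AX,.22],np.degrees(A))"
```

```text
t 2.1 p [0.3566 0.2367 0.2517] yaw(y)deg -12.59 tilt [-0.54 -1.12] F [ 0.9   0.53 -0.53] Tq [-0.11  0.01 -0.03] w 0.0871 q [-1.16 -0.15  0.41  1.88  0.07  1.42 -0.98]
shift units [ 1.428 10.691 10.073] turn units [0.0167 0.0268 0.0061]
```

Emit:
arm_command(targets=[0.005,0.01,0,0.1,1,0.94,1,0.005,0.01,0,0.1,1,0.94,1,0.005,0.01,0,0.1,1,0.94,1,0,0,0,0.1,1,0.94,1,0,0,0,0.1,1,0.94,1,0,0,0,0.1,1,0.94,1,0,0,0,0.1,1,0.94,1,0,0,0,0.1,1,0.94,1,0,0,0,0.1,1,0.94,1,0,0,0,0,0.5,0.45,1,0,0,0,0,0,0,1])

```text
time: 3.02
ee_pos: [0.543, -0.0575, 0.2267]
eef_rot: [0.557, 0.439, -0.555, 0.435]
ft_force: [0.4, -0.5, 0.5]
width: 0.0869
```

```bash
python3 -c "
from h import *
todelta([*AX,.123],np.degrees(A))"
```

```text
t 3.02 p [ 0.543  -0.0575  0.2267] yaw(y)deg -13.63 tilt [-0.07  0.29] F [ 0.39 -0.45  0.51] Tq [-0.11  0.11  0.04] w 0.0869 q [-0.77  0.19  0.91  1.68 -0.16  1.35 -0.07]
shift units [4.147 0.855 0.247] turn units [-0.0064 -0.0059  0.003 ]
```

Emit:
arm_command(targets=[0,0,0,0.4,0.4,0.12,1,0,0,0,0.6,0.4,0.1,1,0,0,0,0.6,0.1,0,1,0,0,0,0.6,0,0,1,0,0,0,0.4,0,0,1,0,0,0,0,0,0,1])

```text
time: 3.52
ee_pos: [0.5634, -0.0681, 0.1578]
eef_rot: [-0.556, -0.439, 0.556, -0.434]
ft_force: [-0.2, -0.2, -0.2]
width: 0.0869
```

```bash
python3 -c "
from h import *
for n in ('scene','top'):
    im=camera(n)[:,:,::-1]; s=read_state()
    u,v=proj(n,s['ee_pos']).astype(int)
    c=im[max(v-60,0):v+60,u-80:u+80];cv2.imwrite(f'pics/{n}1.png',cv2.resize(c,None,fx=5,fy=5,interpolation=cv2.INTER_CUBIC)[:600])
    print(u-80,v-60)
todelta([*AX,.123],np.degrees(A))"
```

```text
166 148
292 148
t 3.62 p [ 0.5643 -0.0682  0.1598] yaw(y)deg -13.74 tilt [-0.08  0.28] F [0.32 0.37 0.87] Tq [-0.12  0.04 -0.02] w 0.0871 q [-0.69  0.32  0.89  1.72 -0.27  1.23  0.03]
shift units [ 1.471 -0.079  0.018] turn units [-0.009  -0.0057  0.0031]
```

View pics/scene1.png

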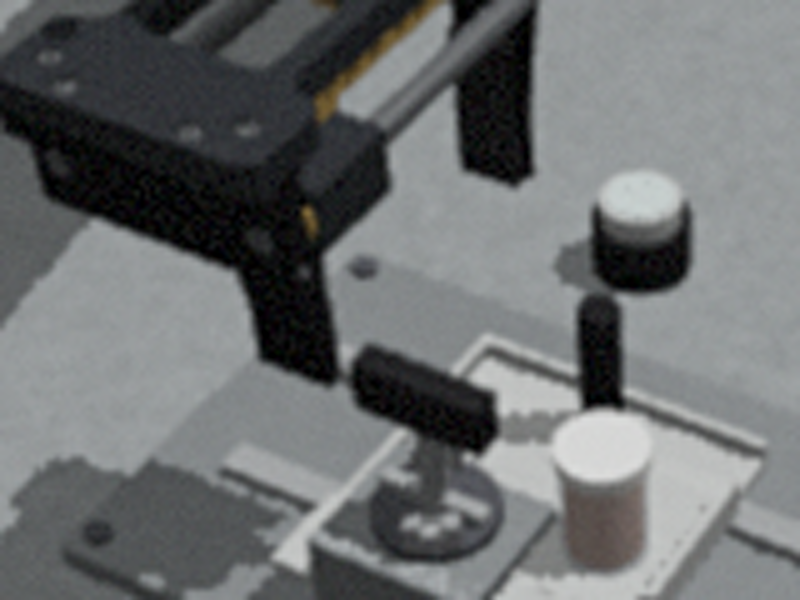

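View pics/top1.png

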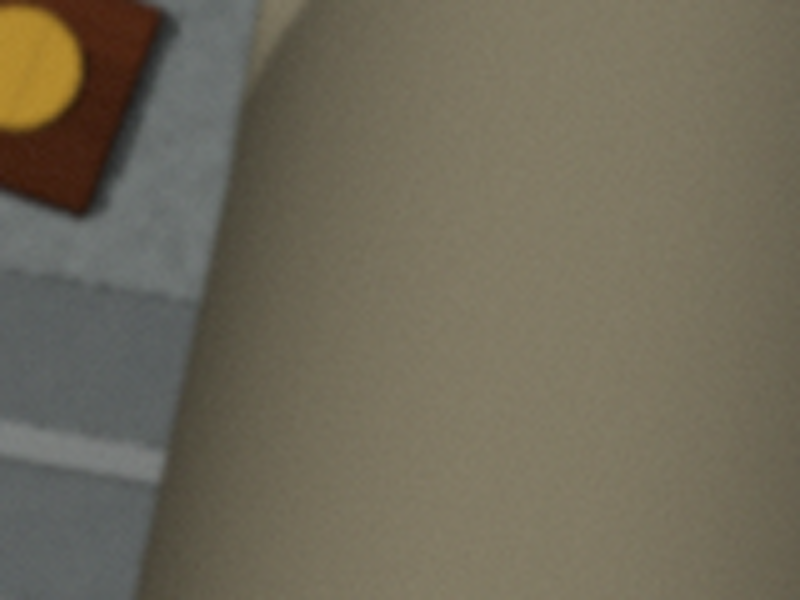

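```bash
python3 -c "
from h import *
s,M,y=st()
for k in (-.051,.051):
  for z in (.019,-0.02):
    X=s['ee_pos']+M[:,1]*k+M[:,0]*z; print(k,z,(proj('scene',X)-[166,148])*5)
for z in (.11,.12,.13): print((proj('scene',[*AX,z])-[166,148])*5)
"
```

```text
t 3.62 p [ 0.5643 -0.0682  0.1598] yaw(y)deg -13.74 tilt [-0.08  0.28] F [0.32 0.37 0.87] Tq [-0.12  0.04 -0.02] w 0.0871 q [-0.69  0.32  0.89  1.72 -0.27  1.23  0.03]
-0.051 0.019 [502.56414916 250.62950869]
-0.051 -0.02 [494.53320881 147.59775083]
0.051 0.019 [304.88523795 460.70536975]
0.051 -0.02 [286.66303858 356.30434526]
[420.04396905 421.82241342]
[417.31058325 397.70039272]
[414.51809747 373.05681707]
```

```bash
cat > ov.py <<'E'
from h import *
import sys
def overlay(name,out,cx=None,dz=0,sc=5):
    im=np.ascontiguousarray(camera(name)[:,:,::-1]); s=read_state();M=R.from_quat(s['eef_rot']).as_matrix();p=s['ee_pos']+np.array([0,0,dz])
    u0,v0=(proj(name,p).astype(int)-[80,60]) if cx is None else cx
    u0=max(u0,0);v0=max(v0,0)
    c=cv2.resize(im[v0:v0+120,u0:u0+160],None,fx=sc,fy=sc,interpolation=cv2.INTER_CUBIC)
    def P(l): return tuple(((proj(name,p+M@np.array(l))-[u0,v0])*sc).astype(int).tolist())
    def box(x0,x1,y0,y1,z0,z1,col):
        C=[(x,y,z) for x in(x0,x1) for y in(y0,y1) for z in(z0,z1)]
        for i in range(8):
            for b in(1,2,4):
                j=i^b
                if j>i: cv2.line(c,P(C[i]),P(C[j]),col,1)
    w=s['width']/2
    box(-.12,-.048,-.095,.095,-.0375,.0375,(0,255,0))
    box(-.048,.022,w,w+.015,-.0095,.0095,(0,0,255)); box(-.048,.022,-w-.015,-w,-.0095,.0095,(0,0,255))
    cv2.imwrite(out,c); print(u0,v0)
if __name__=="__main__": overlay('scene','pics/ov1.png')
E
python3 ov.py
```

```text
166 148
```

View pics/ov1.png

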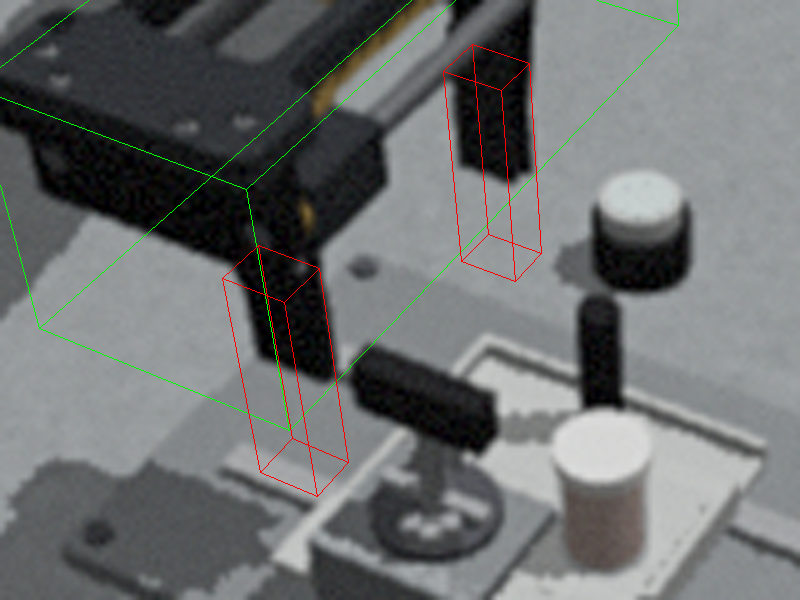

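Emit:
arm_command(targets=[0,0,0,0.4,-0.08,0,1,0,0,0,0.4,0,0,1,0,0,0,0.3,0,0,1,0,0,0,0,0,0,1])

```text
time: 4.0
ee_pos: [0.5639, -0.0669, 0.133]
eef_rot: [0.559, 0.438, -0.553, 0.436]
ft_force: [-1.1, 1.3, -0.2]
width: 0.0867
```

```bash
python3 -c "
from ov import *
overlay('scene','pics/ov2.png',(166,148));st()"
```

```text
166 148
t 4.05 p [ 0.5641 -0.067   0.1335] yaw(y)deg -13.69 tilt [0.27 0.37] F [1.25 0.24 0.14] Tq [-0.1   0.01  0.01] w 0.0867 q [-0.68  0.34  0.88  1.75 -0.29  1.18  0.04]
```

View pics/ov2.png

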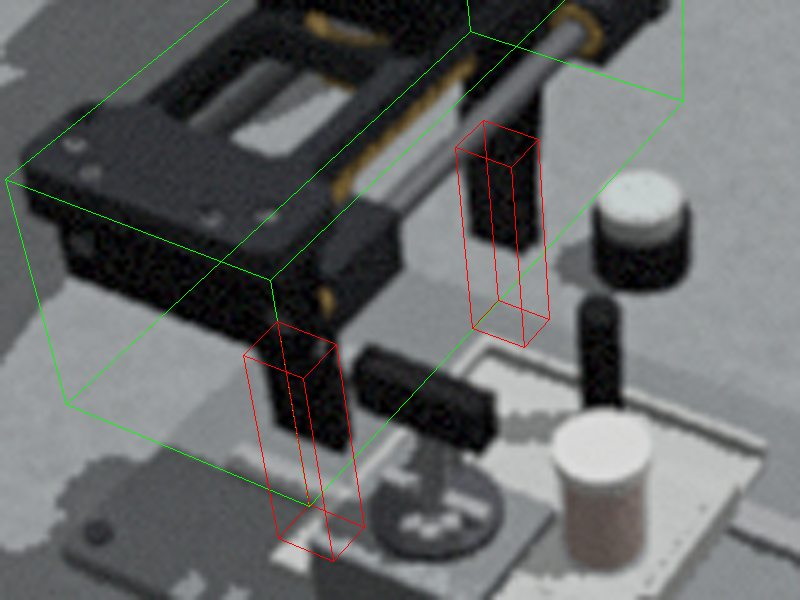

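```bash
python3 -c "
from h import *
a=back('top',310+325/5,190+455/5,.023);b=back('top',310+237/5,190+475/5,.079);print(a,b,(a-b)/(.056))
im=camera('scene')[:,:,::-1];cv2.imwrite('pics/sc2.png',cv2.resize(im[120:330,100:380],None,fx=2.8,fy=2.8,interpolation=cv2.INTER_CUBIC))
s,M,y=st()
l=(a-b)/.056
for k in (-.051,.051):
  for e in (.022,-.008):
    X=s['ee_pos']+M[:,1]*k+M[:,0]*e; S=X+l*(X[2]-.012); print(k,e,S,(proj('scene',S)-[100,120])*2.8)
"
```

```text
[ 0.4758461  -0.07806695  0.023     ] [ 0.46504902 -0.04452326  0.079     ] [ 0.19280516 -0.59899454 -1.        ]
t 4.1 p [ 0.5645 -0.0672  0.1342] yaw(y)deg -13.7 tilt [0.31 0.37] F [ 0.64  0.35 -0.26] Tq [-0.12  0.09 -0.04] w 0.087 q [-0.68  0.34  0.88  1.75 -0.29  1.18  0.04]
-0.051 0.022 [ 0.53432238 -0.11486383  0.012     ] [375.8663808  384.33815208]
-0.051 -0.008 [ 0.53994153 -0.13302646  0.012     ] [344.47323679 385.18798348]
0.051 0.022 [ 0.63349543 -0.13925059  0.012     ] [270.23587431 502.33391209]
0.051 -0.008 [ 0.63911457 -0.15741322  0.012     ] [235.7994025  503.43690852]
```

View pics/sc2.png

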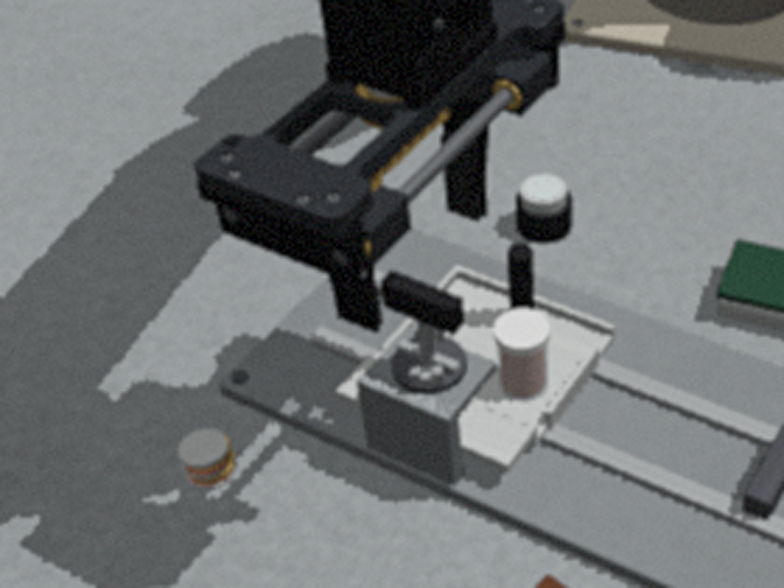

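```bash
python3 -c "
from h import *
a=back('top',310+530/5,190+153/5,.012);b=back('top',310+380/5,190+125/5,.13);print(a,b,(a-b)/(.118))
im=cv2.imread('pics/sc2.png')
im=camera('scene')[:,:,::-1];cv2.imwrite('pics/sc3.png',cv2.resize(im[220:330,120:260],None,fx=5.5,fy=5.4,interpolation=cv2.INTER_CUBIC))
"
```

```text
[ 0.57587748 -0.1567061   0.012     ] [ 0.56099522 -0.0902535   0.13      ] [ 0.12612089 -0.56315768 -1.        ]
```

View pics/sc3.png

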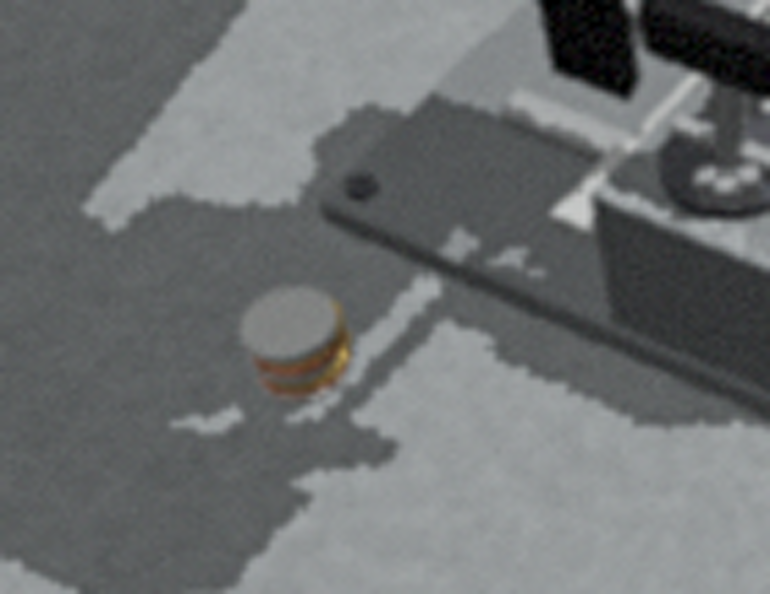

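```bash
python3 -c "
from h import *
c=calibration('scene');o=-c['R'].T@c['t']
S=back('scene',120+388/5.5,220+450/5.4,0)
A0=back('scene',120+592/5.5,220+85/5.4,0);d=(A0-o)/np.linalg.norm(A0-o)
for l in ([.193,-.599,-1],[.126,-.563,-1],[.16,-.58,-1]):
  l=-np.array(l)
  # S+h l = o+ s d
  r=np.linalg.lstsq(np.stack([l,-d],1),o-S,rcond=None)[0]
  print(S,S+r[0]*l,o+r[1]*d)
s,M,y=st()
print(s['ee_pos']+M[:,1]*.051+M[:,0]*.022, o)
"
```

```text
[ 0.63520225 -0.15081311  0.        ] [ 0.60894497 -0.06932031  0.13604807] [ 0.60771771 -0.08139373  0.14304319]
[ 0.63520225 -0.15081311  0.        ] [ 0.61666073 -0.0679649   0.1471549 ] [ 0.61599929 -0.07696563  0.15213896]
[ 0.63520225 -0.15081311  0.        ] [ 0.61257372 -0.0687847   0.1414283 ] [ 0.61165975 -0.07928595  0.14737279]
t 4.15 p [ 0.5647 -0.0673  0.1346] yaw(y)deg -13.71 tilt [0.35 0.37] F [-1.08 -0.71  0.35] Tq [-0.12  0.12 -0.04] w 0.0872 q [-0.68  0.34  0.88  1.75 -0.29  1.18  0.04]
[ 0.61440306 -0.07925717  0.11278716] [1.00610841 0.13162284 0.58060132]
```

Emit:
arm_command(targets=[0,0,0,0.4,-0.08,0,1,0,0,0,0.4,0,0,1,0,0,0,0.35,0,0,1,0,0,0,0,0,0,1])

```text
time: 4.48
ee_pos: [0.5634, -0.0666, 0.1037]
eef_rot: [0.56, 0.437, -0.552, 0.437]
ft_force: [-0.2, -0.7, -0.6]
width: 0.0871
```

```bash
python3 -c "
from ov import *
overlay('scene','pics/ov3.png',(166,148));st()"
```

```text
166 148
t 4.53 p [ 0.5636 -0.0667  0.1044] yaw(y)deg -13.71 tilt [0.47 0.38] F [0.18 0.77 0.7 ] Tq [-0.08  0.07  0.  ] w 0.0872 q [-0.66  0.37  0.86  1.79 -0.32  1.12  0.06]
```

View pics/ov3.png

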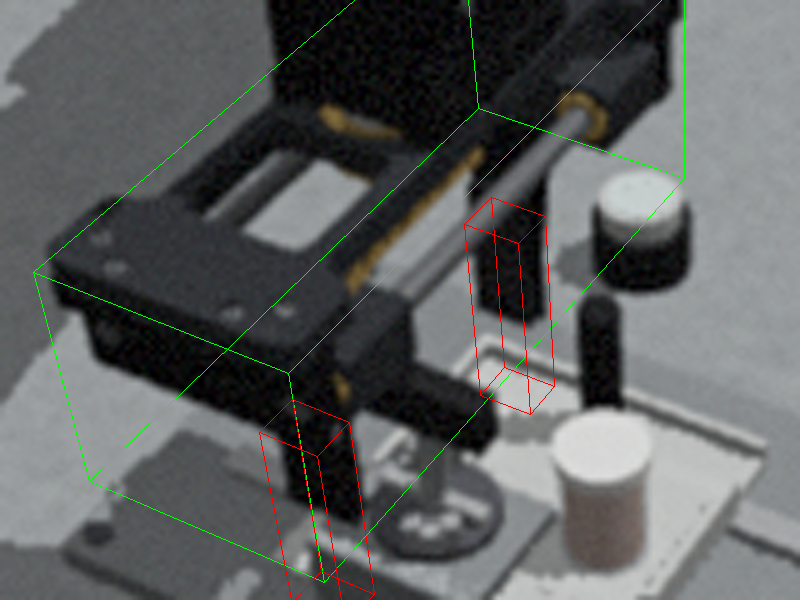

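Emit:
arm_command(targets=[0,-0.008,0.006,0.24,0,0,1,0,0,0,0,0,0,0.5,0,0,0,0,0,0,0.3,0,0,0,0,0,0,0.3,0,0,0,0,0,0,0.3,0,0,0,0,0,0,0.3], newtons=3)

```text
time: 5.03
ee_pos: [0.5642, -0.0669, 0.0983]
eef_rot: [0.559, 0.434, -0.553, 0.44]
ft_force: [-0.5, 0.1, 0.4]
width: 0.0611
```

```bash
python3 -c "
from ov import *
overlay('scene','pics/ov4.png',(166,148));st()"
```

```text
166 148
t 5.08 p [ 0.5642 -0.0669  0.0983] yaw(y)deg -13.72 tilt [ 0.71 -0.1 ] F [-0.23 -1.12  0.09] Tq [-0.16  0.08  0.04] w 0.0577 q [-0.67  0.38  0.86  1.8  -0.32  1.1   0.06]
```

View pics/ov4.png

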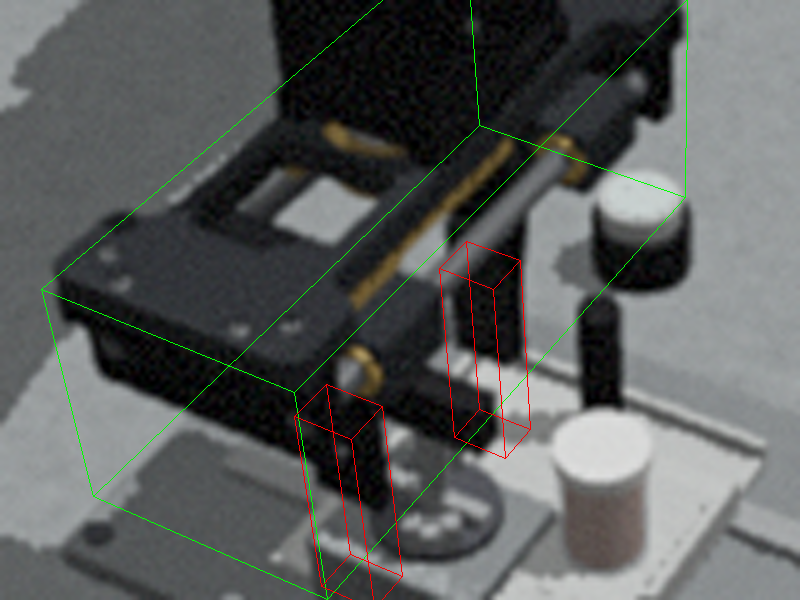

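Emit:
arm_command(targets=[0,0.006,0.012,0,0,0,0.3,0,0,0,0,0,0,0.3,0,0,0,0,0,0,0.3,0,0,0,0,0,0,0.3,0,0,0,0,0,0,0.3,0,0,0,0,0,0,0.3,0,0,0,0,0,0,0.3,0,0,0,0,0,0,0.3], newtons=3)

```text
time: 5.75
ee_pos: [0.5645, -0.067, 0.0989]
eef_rot: [0.563, 0.432, -0.549, 0.442]
ft_force: [-0.3, -1.1, -0.1]
width: 0.0263
```

```bash
python3 -c "
from ov import *
overlay('scene','pics/ov5.png',(166,148));st()"
```

```text
166 148
t 5.8 p [ 0.5645 -0.067   0.0989] yaw(y)deg -13.73 tilt [1.42 0.06] F [ 0.19 -0.57  0.07] Tq [-0.11  0.1   0.04] w 0.0259 q [-0.67  0.37  0.86  1.81 -0.32  1.08  0.06]
```

View pics/ov5.png

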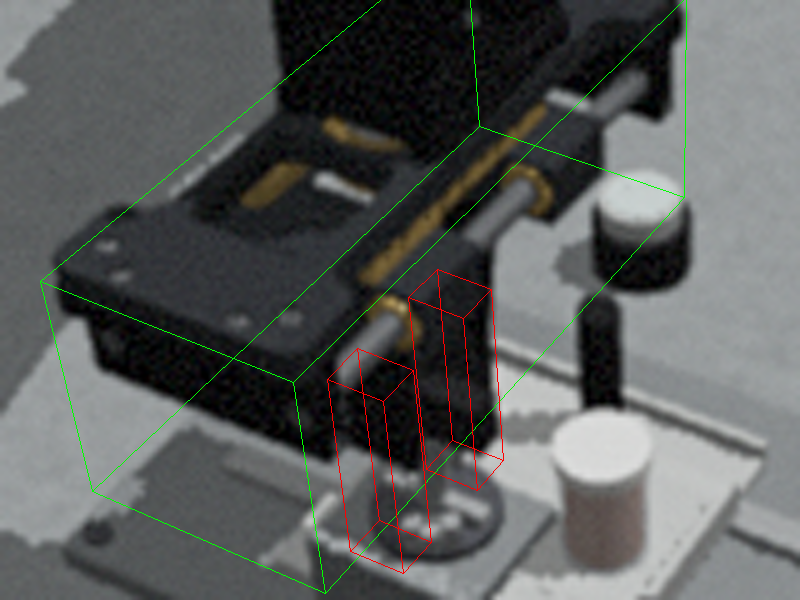

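```bash
python3 -c "
from h import *
todelta([.5640,-.0670,.0985],np.degrees(A))"
```

```text
t 5.8 p [ 0.5645 -0.067   0.0989] yaw(y)deg -13.73 tilt [1.42 0.06] F [ 0.19 -0.57  0.07] Tq [-0.11  0.1   0.04] w 0.0259 q [-0.67  0.37  0.86  1.81 -0.32  1.08  0.06]
shift units [ 0.015 -0.02   0.003] turn units [-0.0087 -0.0088 -0.0304]
```

Emit:
arm_command(targets=[-0.009,-0.009,-0.03,0.02,0,0,0.2,0,0,-0.01,0,0,0,0.1,0,0,0,0,0,0,0,0,0,0,0,0,0,0,0,0,0,0,0,0,0,0,0,0,0,0,0,0,0,0,0,0,0,0,0], newtons=4)

```text
time: 6.38
ee_pos: [0.5637, -0.0668, 0.0983]
eef_rot: [-0.553, -0.441, 0.557, -0.436]
ft_force: [-1.4, 0.2, -0.0]
width: 0.0119
```

```bash
python3 -c "
from h import *
todelta([.5640,-.0670,.0985],np.degrees(A))"
```

```text
t 6.38 p [ 0.5637 -0.0668  0.0983] yaw(y)deg -13.37 tilt [-0.51  0.16] F [-1.36  0.23 -0.01] Tq [-0.02  0.24  0.02] w 0.0119 q [-0.65  0.4   0.85  1.78 -0.33  1.13  0.07]
shift units [-0.007  0.014  0.004] turn units [-0.0008 -0.0009  0.0118]
```

Emit:
arm_command(targets=[0,0,0.01,0,0,0,0,0,0,0,0,0,0,0,0,0,0,0,0,0,0,0,0,0,-0.06,0,0,0,0,0,0,-0.06,0,0,0,0,0,0,-0.06,0,0,0,0,0,0,0,0,0,0], newtons=35)

```text
time: 6.97
ee_pos: [0.5635, -0.0668, 0.1014]
eef_rot: [0.555, 0.438, -0.555, 0.439]
ft_force: [3.2, 0.2, -7.9]
width: 0.0116
```

```bash
python3 -c "
from h import *
todelta([.5640,-.0670,.0985],np.degrees(A))"
```

```text
t 6.97 p [ 0.5635 -0.0668  0.1014] yaw(y)deg -13.38 tilt [ 0.02 -0.02] F [ 3.23  0.21 -7.89] Tq [-0.2  -0.63 -0.08] w 0.0116 q [-0.66  0.38  0.86  1.78 -0.32  1.12  0.07]
shift units [0.117 0.022 0.005] turn units [-0.0009  0.0004 -0.0005]
```

Emit:
arm_command(targets=[0,0,0,-0.06,0,0,0,0,0,0,-0.06,0,0,0,0,0,0,-0.06,0,0,0,0,0,0,-0.06,0,0,0,0,0,0,-0.06,0,0,0,0,0,0,-0.06,0,0,0,0,0,0,0,0,0,0])

```text
time: 7.55
ee_pos: [0.5634, -0.0668, 0.1102]
eef_rot: [-0.555, -0.438, 0.555, -0.439]
ft_force: [4.0, -0.3, -11.3]
width: 0.0114
```

```bash
python3 -c "
from ov import *
overlay('scene','pics/ov6.png',(166,148));
todelta([.5640,-.0670,.1103],np.degrees(A))"
```

```text
166 148
t 7.6 p [ 0.5634 -0.0668  0.1101] yaw(y)deg -13.37 tilt [ 0.   -0.08] F [  4.31  -0.42 -10.09] Tq [-0.2  -0.92 -0.03] w 0.0122 q [-0.67  0.37  0.86  1.78 -0.31  1.13  0.06]
shift units [-0.007  0.024  0.004] turn units [-0.0007  0.0018 -0.0005]
```

View pics/ov6.png

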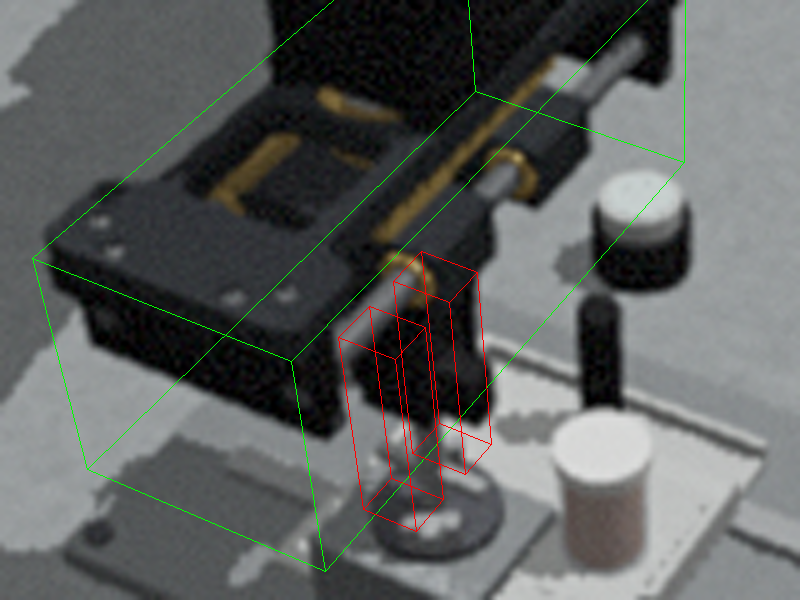

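Emit:
arm_command(targets=[0.05,0,0,0,0.01,0,0,0.08,0,0,0,0.01,0,0,0.08,0,0,0,0,0,0,0,0,0,0,0,0,0])

```text
time: 7.93
ee_pos: [0.5634, -0.0668, 0.1098]
eef_rot: [-0.59, -0.389, 0.591, -0.39]
ft_force: [4.1, -0.4, -10.8]
width: 0.0117
```

```bash
cat >> h.py <<'E'
def fs():
    s,M,y=st(); f=M.T@s["ft_force"]; print("turn",round(A-y,3),"lift mm",round((s["ee_pos"][2]-.0983)*1e3,2),"tool F",np.round(f,1),"tool Tq",np.round(M.T@s["torque"],2))
E
python3 -c "
from h import *
fs()"
```

```text
t 7.93 p [ 0.5634 -0.0668  0.1098] yaw(y)deg -23.15 tilt [-0.06 -0.07] F [  4.06  -0.43 -10.82] Tq [-0.22 -0.99  0.05] w 0.0117 q [-0.69  0.39  0.9   1.78 -0.33  1.14 -0.1 ]
turn 0.171 lift mm 11.52 tool F [10.8  3.9 -1.2] tool Tq [-0.05  0.19  1.  ]
```

Emit:
arm_command(targets=[0.1,0,0,-0.02,0,0,0,0.1,0,0,0,0,0,0,0.1,0,0,0,0,0,0,0.1,0,0,0,0,0,0,0,0,0,0,0,0,0])

```text
time: 8.35
ee_pos: [0.5633, -0.0667, 0.1101]
eef_rot: [-0.644, -0.291, 0.645, -0.292]
ft_force: [4.7, -0.8, -11.5]
width: 0.0119
```

```bash
python3 -c "
from h import *
fs()"
```

```text
t 8.35 p [ 0.5633 -0.0667  0.1101] yaw(y)deg -41.29 tilt [-0.07 -0.09] F [  4.69  -0.81 -11.46] Tq [-0.24 -0.89 -0.03] w 0.0119 q [-0.74  0.41  0.96  1.78 -0.37  1.15 -0.38]
turn 0.488 lift mm 11.8 tool F [11.5  4.1 -2.5] tool Tq [0.03 0.4  0.83]
```

Emit:
arm_command(targets=[0.1,0,0,0,0,0,0,0.1,0,0,0,0,0,0,0.1,0,0,0,0,0,0,0.04,0,0,0,0,0,0,0,0,0,0,0,0,0])

```text
time: 8.77
ee_pos: [0.5632, -0.0666, 0.11]
eef_rot: [-0.676, -0.206, 0.677, -0.207]
ft_force: [4.8, -1.2, -11.1]
width: 0.0117
```

```bash
python3 -c "
from h import *
fs()
im=camera('scene')[:,:,::-1];cv2.imwrite('pics/sc7.png',cv2.resize(im[215:275,220:295],None,fx=10,fy=10,interpolation=cv2.INTER_CUBIC))"
```

```text
t 8.77 p [ 0.5632 -0.0666  0.11  ] yaw(y)deg -56.02 tilt [-0.07 -0.1 ] F [  4.78  -1.18 -11.12] Tq [-0.26 -0.81  0.01] w 0.0117 q [-0.78  0.44  1.02  1.78 -0.4   1.16 -0.61]
turn 0.745 lift mm 11.65 tool F [11.1  3.6 -3.3] tool Tq [-0.01  0.53  0.66]
```

View pics/sc7.png

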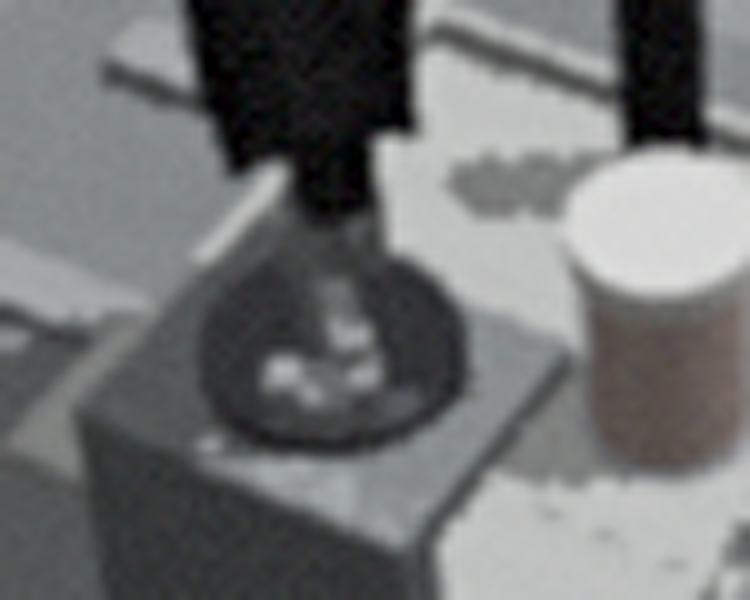

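```bash
python3 -c "
from h import *
ax=np.array([.5634,-.0668])
for u,v in [(280,372),(310,393),(337,388),(365,375),(350,330)]:
    for z in (.086,.088):
        p=back('scene',220+u/10,215+v/10,z)[:2]-ax; 
        sx=np.cos(A)*p[0]+np.sin(A)*p[1]; sy=-np.sin(A)*p[0]+np.cos(A)*p[1]
        print(u,v,z,np.round([sx*1e3,sy*1e3,np.hypot(sx,sy)*1e3],1),'turn of pin',np.arctan2(sx,sy), np.arctan2(-sx,-sy))
"
```

```text
280 372 0.086 [16.8  4.2 17.3] turn of pin 1.3269376085888747 -1.8146550450009187
280 372 0.088 [18.3  5.3 19. ] turn of pin 1.2857841858642824 -1.855808467725511
310 393 0.086 [18.2 10.5 21. ] turn of pin 1.0492082092484074 -2.092384444341386
310 393 0.088 [19.7 11.6 22.9] turn of pin 1.0378866331248082 -2.103706020464985
337 388 0.086 [15.5 13.5 20.5] turn of pin 0.8538030180487888 -2.2877896355410043
337 388 0.088 [17.  14.6 22.4] turn of pin 0.8593055763710518 -2.2822870772187414
365 375 0.086 [11.2 15.7 19.3] turn of pin 0.6192643408634838 -2.5223283127263096
365 375 0.088 [12.7 16.9 21.1] turn of pin 0.6464881559766584 -2.4951044976131347
350 330 0.086 [4.4 8.7 9.7] turn of pin 0.46723270786773574 -2.6743599457220575
350 330 0.088 [ 5.9  9.8 11.5] turn of pin 0.5415024325433541 -2.600090221046439
```

Emit:
arm_command(targets=[0,0,0,0.04,0,0,0,0,0,0,0.03,0,0,0,0,0,0,0,0,0,0])

```text
time: 9.07
ee_pos: [0.5633, -0.0666, 0.1083]
eef_rot: [-0.675, -0.209, 0.676, -0.21]
ft_force: [3.6, -1.2, -8.5]
width: 0.0119
```

```bash
python3 -c "
from h import *
fs()"
```

```text
t 9.07 p [ 0.5633 -0.0666  0.1083] yaw(y)deg -55.49 tilt [-0.06 -0.06] F [ 3.58 -1.22 -8.54] Tq [-0.22 -0.66 -0.11] w 0.0119 q [-0.78  0.44  1.02  1.78 -0.4   1.15 -0.6 ]
turn 0.736 lift mm 10.04 tool F [ 8.5  3.  -2.3] tool Tq [0.11 0.42 0.56]
```

Emit:
arm_command(targets=[0,0,0,0.03,0,0,0,0,0,0,0,0,0,0])

```text
time: 9.23
ee_pos: [0.5633, -0.0666, 0.1083]
eef_rot: [-0.675, -0.21, 0.675, -0.21]
ft_force: [2.2, -0.1, -8.3]
width: 0.0117
```

```bash
python3 -c "
from h import *
fs()"
```

```text
t 9.23 p [ 0.5633 -0.0666  0.1083] yaw(y)deg -55.4 tilt [-0.05 -0.  ] F [ 2.21 -0.06 -8.3 ] Tq [-0.13 -0.33 -0.12] w 0.0117 q [-0.77  0.44  1.02  1.78 -0.4   1.15 -0.6 ]
turn 0.734 lift mm 10.02 tool F [ 8.3  1.3 -1.8] tool Tq [0.12 0.2  0.29]
```

Emit:
arm_command(targets=[0,0,0,0.05,0,0,0,0,0,0,0.05,0,0,0])

```text
time: 9.4
ee_pos: [0.5637, -0.0667, 0.1077]
eef_rot: [0.675, 0.211, -0.675, 0.21]
ft_force: [-5.4, 1.4, 15.2]
width: 0.0117
```

```bash
python3 -c "
from h import *
fs()"
```

```text
t 9.4 p [ 0.5637 -0.0667  0.1077] yaw(y)deg -55.37 tilt [-0.02  0.08] F [-5.43  1.42 15.16] Tq [ 0.32  1.65 -0.1 ] w 0.0117 q [-0.77  0.44  1.02  1.78 -0.41  1.15 -0.59]
turn 0.734 lift mm 9.43 tool F [-15.2  -4.3   3.7] tool Tq [ 0.11 -1.17 -1.2 ]
```

Emit:
arm_command(targets=[0,0,0,-0.04,0,0,0,0,0,0,-0.02,0,0,0,0.074,0,0,0,0,0,0,0.074,0,0,0,0,0,0,0,0,0,0,0,0,0])

```text
time: 9.82
ee_pos: [0.5633, -0.0666, 0.1082]
eef_rot: [-0.686, -0.17, 0.686, -0.17]
ft_force: [1.4, -0.1, -5.9]
width: 0.0116
```

```bash
python3 -c "
from h import *
fs()"
```

```text
t 9.82 p [ 0.5633 -0.0666  0.1082] yaw(y)deg -62.17 tilt [-0.04  0.06] F [ 1.41 -0.15 -5.86] Tq [-0.21 -0.35 -0.03] w 0.0116 q [-0.79  0.45  1.04  1.78 -0.42  1.16 -0.7 ]
turn 0.852 lift mm 9.9 tool F [ 5.9  0.8 -1.2] tool Tq [0.03 0.22 0.35]
```

Emit:
arm_command(targets=[0.06,0,0,0.005,0,0,0,0,0,0,0,0,0,0])

```text
time: 9.98
ee_pos: [0.5633, -0.0666, 0.1081]
eef_rot: [-0.69, -0.155, 0.69, -0.154]
ft_force: [0.7, -0.6, -4.8]
width: 0.0116
```

Emit:
arm_command(targets=[0.06,0,0,0.005,0,0,0,0,0,0,0,0,0,0])

```text
time: 10.15
ee_pos: [0.5633, -0.0665, 0.1079]
eef_rot: [-0.693, -0.14, 0.693, -0.14]
ft_force: [2.1, -0.4, -7.4]
width: 0.0118
```

```bash
python3 -c "
from h import *
fs()"
```

```text
t 10.15 p [ 0.5633 -0.0665  0.1079] yaw(y)deg -67.17 tilt [-0.06  0.02] F [ 2.07 -0.37 -7.4 ] Tq [-0.22 -0.34 -0.01] w 0.0118 q [-0.8   0.46  1.06  1.78 -0.44  1.16 -0.78]
turn 0.94 lift mm 9.63 tool F [ 7.4  1.1 -1.8] tool Tq [0.01 0.23 0.34]
```

Emit:
arm_command(targets=[0,0,0,0.025,0,0,0])

```text
time: 10.23
ee_pos: [0.5634, -0.0665, 0.1076]
eef_rot: [-0.693, -0.141, 0.693, -0.141]
ft_force: [0.1, -0.4, 1.2]
width: 0.0114
```

```bash
python3 -c "
from h import *
fs()"
```

```text
t 10.23 p [ 0.5634 -0.0665  0.1076] yaw(y)deg -66.99 tilt [-0.05  0.02] F [ 0.07 -0.38  1.17] Tq [-0.04  0.2  -0.09] w 0.0114 q [-0.8   0.46  1.06  1.78 -0.44  1.16 -0.77]
turn 0.936 lift mm 9.26 tool F [-1.2  0.4  0.1] tool Tq [ 0.09 -0.2  -0.04]
```

Emit:
arm_command(targets=[0.06,0,0,-0.012,0,0,0,0,0,0,0,0,0,0])

```text
time: 10.4
ee_pos: [0.5632, -0.0665, 0.1074]
eef_rot: [-0.695, -0.126, 0.696, -0.126]
ft_force: [4.1, -1.3, -9.5]
width: 0.0117
```

Emit:
arm_command(targets=[0.06,0,0,0,0,0,0,0,0,0,0,0,0,0])

```text
time: 10.57
ee_pos: [0.5632, -0.0665, 0.1068]
eef_rot: [-0.698, -0.111, 0.699, -0.111]
ft_force: [2.9, -1.0, -9.7]
width: 0.0118
```

```bash
python3 -c "
from h import *
fs()"
```

```text
t 10.57 p [ 0.5632 -0.0665  0.1068] yaw(y)deg -71.87 tilt [-0.06 -0.  ] F [ 2.93 -0.98 -9.69] Tq [-0.21 -0.7   0.01] w 0.0118 q [-0.81  0.47  1.08  1.78 -0.45  1.16 -0.85]
turn 1.022 lift mm 8.54 tool F [ 9.7  1.8 -2.5] tool Tq [-0.01  0.6   0.42]
```

Emit:
arm_command(targets=[0,0,0,0.03,0,0,0,0,0,0,0,0,0,0])

```text
time: 10.73
ee_pos: [0.5632, -0.0665, 0.1057]
eef_rot: [-0.698, -0.113, 0.698, -0.114]
ft_force: [3.4, -0.6, -10.1]
width: 0.0118
```

```bash
python3 -c "
from h import *
fs()"
```

```text
t 10.73 p [ 0.5632 -0.0665  0.1057] yaw(y)deg -71.53 tilt [-0.06 -0.02] F [  3.36  -0.63 -10.06] Tq [-0.29 -0.65 -0.13] w 0.0118 q [-0.81  0.47  1.08  1.79 -0.45  1.16 -0.84]
turn 1.016 lift mm 7.36 tool F [10.1  1.7 -3. ] tool Tq [0.13 0.52 0.48]
```

Emit:
arm_command(targets=[0,0,0,0.02,0,0,0,0,0,0,0.01,0,0,0])

```text
time: 10.9
ee_pos: [0.5632, -0.0665, 0.1047]
eef_rot: [-0.697, -0.115, 0.698, -0.115]
ft_force: [3.7, -0.6, -9.3]
width: 0.0118
```

Emit:
arm_command(targets=[0,0,0,0.015,0,0,0,0,0,0,0,0,0,0])

```text
time: 11.07
ee_pos: [0.5632, -0.0665, 0.1044]
eef_rot: [-0.697, -0.115, 0.698, -0.115]
ft_force: [3.3, 0.4, -9.2]
width: 0.012
```

```bash
python3 -c "
from h import *
fs()"
```

```text
t 11.07 p [ 0.5632 -0.0665  0.1044] yaw(y)deg -71.28 tilt [-0.05 -0.  ] F [ 3.33  0.39 -9.24] Tq [-0.24 -0.61 -0.11] w 0.012 q [-0.81  0.47  1.08  1.79 -0.45  1.16 -0.84]
turn 1.011 lift mm 6.11 tool F [ 9.2  0.7 -3.3] tool Tq [0.11 0.5  0.42]
```

Emit:
arm_command(targets=[0,0,0,0.015,0,0,0,0,0,0,0,0,0,0])

```text
time: 11.23
ee_pos: [0.5633, -0.0665, 0.1044]
eef_rot: [-0.697, -0.115, 0.698, -0.115]
ft_force: [2.2, 0.3, -8.9]
width: 0.0118
```

Emit:
arm_command(targets=[0,0,0,0.015,0,0,0,0,0,0,0,0,0,0])

```text
time: 11.4
ee_pos: [0.5633, -0.0665, 0.1044]
eef_rot: [-0.697, -0.115, 0.698, -0.115]
ft_force: [1.9, -0.5, -7.7]
width: 0.0116
```

```bash
python3 -c "
from h import *
fs()"
```

```text
t 11.4 p [ 0.5633 -0.0665  0.1044] yaw(y)deg -71.25 tilt [-0.05  0.04] F [ 1.85 -0.47 -7.7 ] Tq [-0.23 -0.29 -0.11] w 0.0116 q [-0.81  0.47  1.07  1.79 -0.45  1.16 -0.84]
turn 1.011 lift mm 6.06 tool F [ 7.7  1.1 -1.6] tool Tq [0.11 0.2  0.31]
```

Emit:
arm_command(targets=[0,0,0,0.024,0,0,0])

```text
time: 11.48
ee_pos: [0.5634, -0.0666, 0.1042]
eef_rot: [-0.698, -0.116, 0.698, -0.115]
ft_force: [-0.7, 0.6, 4.2]
width: 0.0121
```

Emit:
arm_command(targets=[0,0,0,0,0,0,0.3,0,0,0,0,0,0,0.3,0,0,0,0,0,0,0.35,0,0,0,0,0,0,0.35,0,0,0,0,0,0,0.35,0,0,0,0,0,0,0.35])

```text
time: 11.98
ee_pos: [0.5642, -0.0668, 0.1057]
eef_rot: [0.698, 0.116, -0.697, 0.115]
ft_force: [-0.2, -0.9, 1.0]
width: 0.0299
```

```bash
python3 -c "
from h import *
fs()
im=camera('scene')[:,:,::-1];cv2.imwrite('pics/sc8.png',cv2.resize(im[195:275,200:310],None,fx=7,fy=7,interpolation=cv2.INTER_CUBIC))"
```

```text
t 11.98 p [ 0.5642 -0.0668  0.1057] yaw(y)deg -71.22 tilt [0.07 0.07] F [-0.21 -0.93  0.98] Tq [-0.09  0.13 -0.05] w 0.0299 q [-0.81  0.47  1.08  1.78 -0.45  1.16 -0.83]
turn 1.01 lift mm 7.39 tool F [-1.   0.8  0.5] tool Tq [ 0.05 -0.15  0.04]
```

View pics/sc8.png

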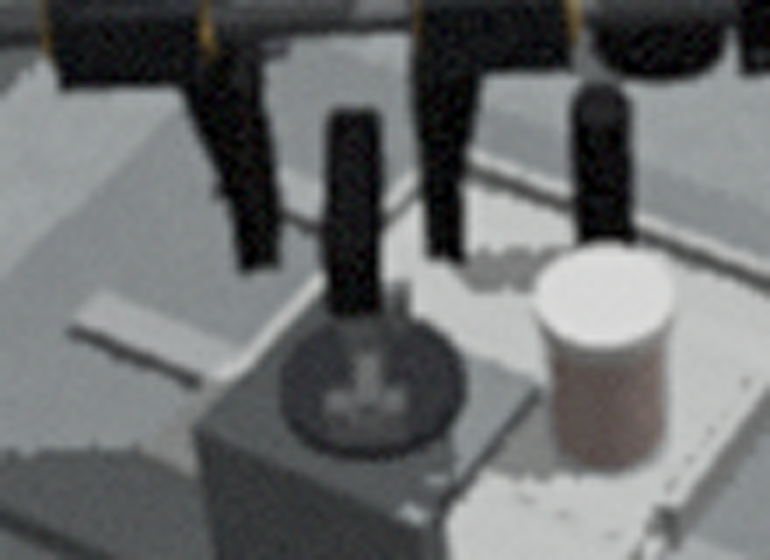

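Emit:
arm_command(targets=[0,0,0,-0.1,0,0,0.35,0,0,0,-0.3,0,0,0.35,0,0,0,-0.5,0,0,0.35,0,0,0,-0.5,0,0,0.35,0.1,0,0,-0.5,0,0,0.45,0.15,0,0,-0.5,0,0,0.45,0.15,0,0,-0.2,0,0,0.45,0.15,0,0,0,0,0,0.45,0.15,0,0,0,0,0,0.45,0,0,0,0,0,0,0.45])

```text
time: 12.87
ee_pos: [0.5658, -0.0676, 0.1844]
eef_rot: [0.704, -0.086, -0.699, -0.089]
ft_force: [0.3, -0.4, -0.2]
width: 0.0389
```

```bash
python3 -c "
from h import *
fs(); todelta([.4649,-.0449,.17],np.degrees(A)-90)
im=camera('scene')[:,:,::-1];cv2.imwrite('pics/sc9.png',cv2.resize(im[175:305,180:350],None,fx=4.6,fy=4.6,interpolation=cv2.INTER_CUBIC))"
```

```text
t 12.87 p [ 0.5658 -0.0676  0.1844] yaw(y)deg -104.16 tilt [0.43 0.17] F [ 0.26 -0.36 -0.19] Tq [-0.03  0.21  0.02] w 0.0389 q [-0.93  0.46  1.27  1.7  -0.46  1.32 -1.39]
turn 1.585 lift mm 86.1 tool F [ 0.2  0.3 -0.3] tool Tq [-0.02 -0.2   0.08]
t 12.87 p [ 0.5658 -0.0676  0.1844] yaw(y)deg -104.16 tilt [0.43 0.17] F [ 0.26 -0.36 -0.19] Tq [-0.03  0.21  0.02] w 0.0389 q [-0.93  0.46  1.27  1.7  -0.46  1.32 -1.39]
shift units [0.548 0.11  4.138] turn units [-0.0183 -0.0085  0.006 ]
```

View pics/sc9.png

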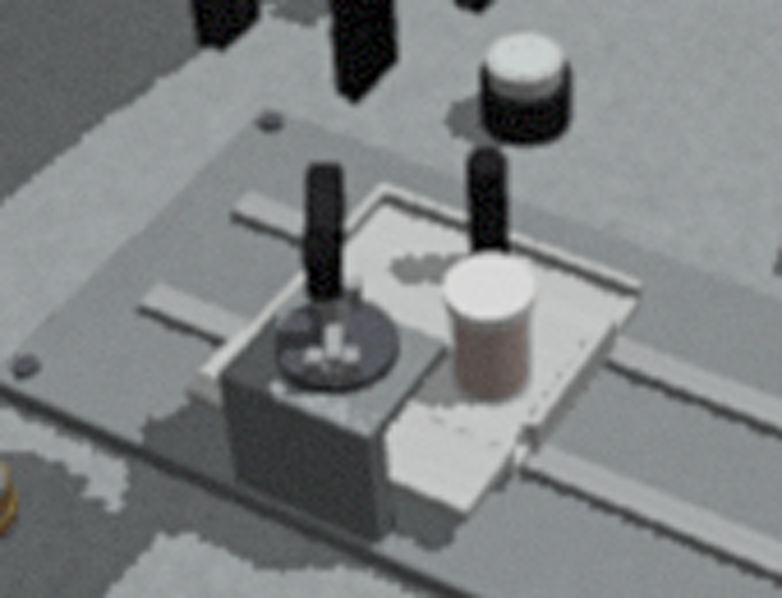

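Emit:
arm_command(targets=[-0.158,0,0,0,0,0,0.45,-0.158,0,0,0,0,0,0.45,-0.158,0,0,0,0,0,0.45,-0.158,0,0,0,0,0,0.45,-0.158,0,0,0,0,0,0.45,-0.158,0,0,0,0,0,0.45,-0.158,0,0,0,0,0,0.45,-0.158,0,0,0,0,0,0.45,-0.158,0,0,0,0,0,0.45,-0.158,0,0,0,0,0,0.45,-0.158,0,0,0,0,0,0.45,-0.158,0,0,0,0,0,0.45])

```text
time: 13.92
ee_pos: [0.5666, -0.069, 0.1931]
eef_rot: [0.574, 0.417, -0.565, 0.422]
ft_force: [-0.1, -0.5, -0.0]
width: 0.0392
```

Emit:
arm_command(targets=[-0.158,0,0,0,0,0,0.45,-0.158,0,0,0,0,0,0.45,-0.158,0,0,0,0,0,0.45,-0.158,0,0,0,0,0,0.45,-0.158,0,0,0,0,0,0.45,-0.158,0,0,0,0,0,0.45,-0.158,0,0,0,0,0,0.45,-0.158,0,0,0,0,0,0.45,-0.158,0,0,0,0,0,0.45,-0.158,0,0,0,0,0,0.45,-0.158,0,0,0,0,0,0.45,-0.158,0,0,0,0,0,0.45])

```text
time: 14.92
ee_pos: [0.5673, -0.0724, 0.2032]
eef_rot: [0.133, 0.686, -0.129, 0.703]
ft_force: [0.4, -0.2, -0.1]
width: 0.0392
```

```bash
python3 -c "
from h import *
todelta([.4649,-.0449,.13],np.degrees(A)+90)"
```

```text
t 14.92 p [ 0.5673 -0.0724  0.2032] yaw(y)deg 68.66 tilt [ 1.41 -0.  ] F [ 0.44 -0.2  -0.13] Tq [ 0.02  0.05 -0.  ] w 0.0392 q [-0.56  0.23  0.71  1.67 -0.16  1.28  1.38]
shift units [ 2.825 -0.492 -4.279] turn units [-0.1779  0.0299 -0.0093]
```

Emit:
arm_command(targets=[-0.06,0.01,0,0.2,-0.06,-0.6,0.45,-0.06,0.01,0,0.3,-0.06,-0.7,0.45,-0.06,0.01,0,0.3,-0.06,-0.8,0.45,0,0,0,0.3,-0.06,-0.8,0.45,0,0,0,0.3,-0.06,-0.7,0.45,0,0,0,0.3,-0.06,-0.5,0.45,0,0,0,0.3,0,-0.1,0.45,0,0,0,0.2,0,0,0.45,0,0,0,0,0,0,0.45])

```text
time: 15.67
ee_pos: [0.4624, -0.0568, 0.1509]
eef_rot: [0.064, 0.7, -0.06, 0.709]
ft_force: [0.2, 0.2, 1.0]
width: 0.0395
```

```bash
python3 -c "
from h import *
todelta([.4664,-.0437,.13],np.degrees(A)+90)
im=camera('scene')[:,:,::-1];cv2.imwrite('pics/sc10.png',cv2.resize(im[155:305,180:360],None,fx=4,fy=4,interpolation=cv2.INTER_CUBIC))"
```

```text
t 15.67 p [ 0.4624 -0.0568  0.1509] yaw(y)deg 79.94 tilt [0.72 0.26] F [0.18 0.18 0.95] Tq [ 0.08 -0.05 -0.02] w 0.0395 q [-0.63 -0.02  0.66  1.98  0.01  1.16  1.43]
shift units [0.839 0.539 0.058] turn units [ 0.0729  0.0145 -0.009 ]
```

View pics/sc10.png

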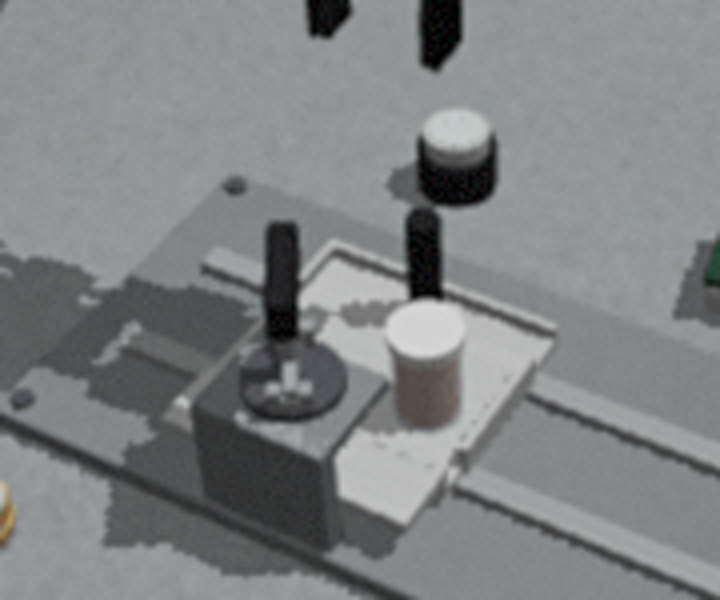

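Emit:
arm_command(targets=[0.07,0.014,-0.009,0.4,0.3,0.03,0.45,0,0,0,0.4,0.25,0.03,0.45,0,0,0,0,0,0,0.45])

```text
time: 15.97
ee_pos: [0.4702, -0.044, 0.1321]
eef_rot: [0.081, 0.701, -0.082, 0.704]
ft_force: [-0.9, -0.1, -0.2]
width: 0.039
```

```bash
python3 -c "
from h import *
todelta([.4664,-.0437,.052],np.degrees(A)+90)
im=camera('scene')[:,:,::-1];cv2.imwrite('pics/sc11.png',cv2.resize(im[155:305,180:360],None,fx=4,fy=4,interpolation=cv2.INTER_CUBIC))
s,M,y=st()
for k in (-1,1):
  X=s['ee_pos']+M[:,1]*k*(s['width']/2+.007)+[0,0,.009];print((proj('scene',X)-[180,155])*4)
"
```

```text
t 15.97 p [ 0.4702 -0.044   0.1321] yaw(y)deg 76.82 tilt [ 0.22 -0.09] F [-0.88 -0.07 -0.24] Tq [ 0.01  0.01 -0.  ] w 0.039 q [-0.63  0.04  0.65  1.98 -0.02  1.13  1.37]
shift units [ 3.204 -0.02  -0.163] turn units [0.0035 0.0053 0.0007]
t 16.02 p [ 0.4703 -0.0446  0.1328] yaw(y)deg 76.79 tilt [ 0.25 -0.1 ] F [-0.12 -0.66  0.91] Tq [-0.02  0.01  0.05] w 0.0395 q [-0.63  0.04  0.65  1.98 -0.02  1.13  1.37]
[350.94451635  85.68494769]
[468.33942811 126.0616938 ]
```

View pics/sc11.png

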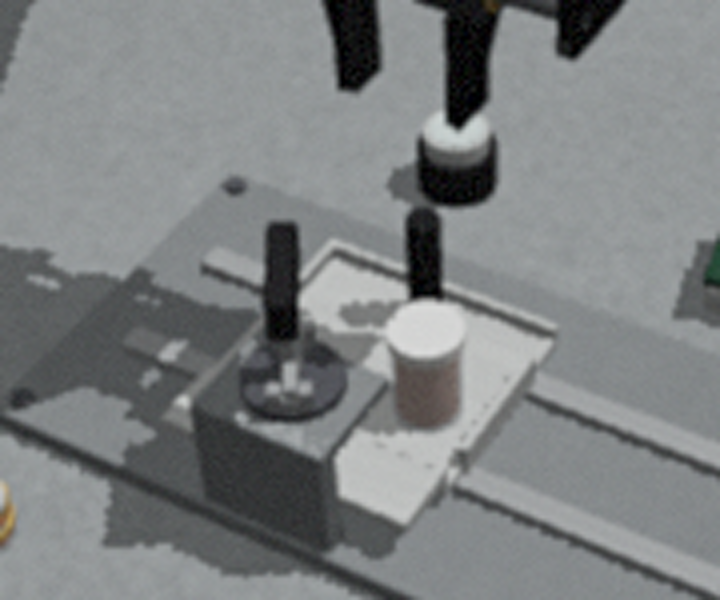

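Emit:
arm_command(targets=[0,0,0,0.4,0,-0.08,0.45,0,0,0,0.4,0,-0.08,0.45,0,0,0,0.4,0,0,0.45,0,0,0,0.4,0,0,0.45,0,0,0,0,0,0,0.45])

```text
time: 16.43
ee_pos: [0.4667, -0.0449, 0.0895]
eef_rot: [0.08, 0.7, -0.081, 0.705]
ft_force: [-0.7, -0.3, 0.3]
width: 0.039
```

```bash
python3 -c "
from h import *
todelta([.4664,-.0437,.046],np.degrees(A)+90)
im=camera('scene')[:,:,::-1];cv2.imwrite('pics/sc12.png',cv2.resize(im[155:305,180:360],None,fx=4,fy=4,interpolation=cv2.INTER_CUBIC))
"
```

```text
t 16.43 p [ 0.4667 -0.0449  0.0895] yaw(y)deg 76.97 tilt [ 0.33 -0.13] F [-0.68 -0.34  0.29] Tq [-0.03  0.01 -0.01] w 0.039 q [-0.62  0.09  0.65  2.04 -0.06  1.03  1.4 ]
shift units [ 1.739  0.045 -0.034] turn units [0.0069 0.0077 0.0013]
```

View pics/sc12.png

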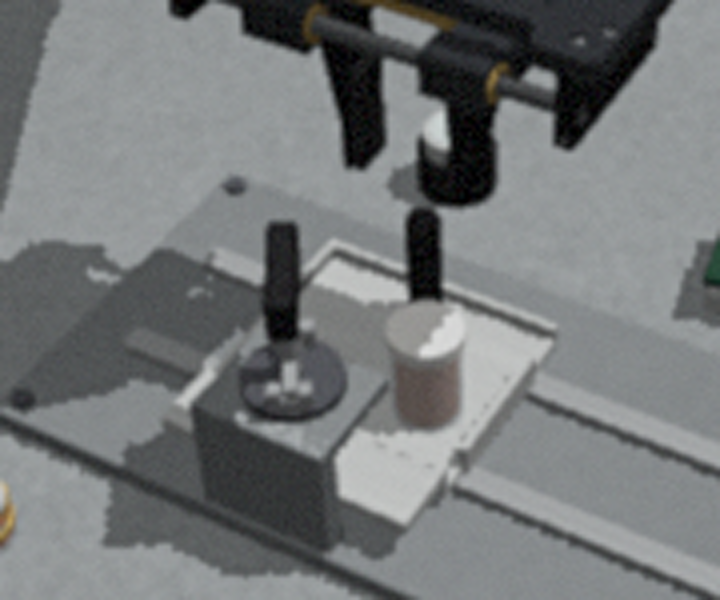

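Emit:
arm_command(targets=[0,0.005,0,0.4,0.03,0,0.45,0,0,0,0.4,0.02,0,0.45,0,0,0,0.4,0,0,0.45,0,0,0,0.4,0,0,0.45,0,0,0,0.1,0,0,0.45,0,0,0,0,0,0,0.45])

```text
time: 16.98
ee_pos: [0.4678, -0.044, 0.0433]
eef_rot: [0.08, 0.702, -0.081, 0.703]
ft_force: [0.8, 0.0, -0.2]
width: 0.0394
```

```bash
python3 -c "
from h import *
todelta([.4664,-.0437,.046],np.degrees(A)+90)
im=camera('scene')[:,:,::-1];cv2.imwrite('pics/sc13.png',cv2.resize(im[155:305,180:360],None,fx=4,fy=4,interpolation=cv2.INTER_CUBIC))
"
```

```text
t 16.98 p [ 0.4678 -0.044   0.0433] yaw(y)deg 76.95 tilt [ 0.13 -0.1 ] F [ 0.85  0.01 -0.2 ] Tq [-0.05 -0.01 -0.05] w 0.0394 q [-0.6   0.18  0.65  2.07 -0.13  0.93  1.46]
shift units [-0.107 -0.    -0.057] turn units [0.0064 0.0034 0.0014]
```

View pics/sc13.png

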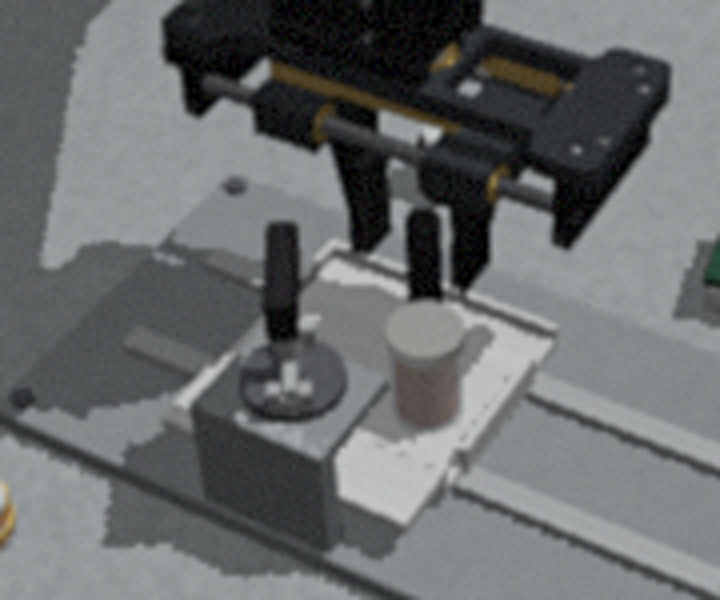

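Emit:
arm_command(targets=[0,0,0,0,0,-0.05,0.2,0,0,0,0,0,0,0.2,0,0,0,0,0,0,0.15,0,0,0,0,0,0,0.1,0,0,0,0,0,0,0.1,0,0,0,0,0,0,0.1,0,0,0,0,0,0,0.1,0,0,0,0,0,0,0.1], newtons=6)

```text
time: 17.7
ee_pos: [0.4675, -0.0431, 0.0447]
eef_rot: [0.08, 0.701, -0.08, 0.704]
ft_force: [0.4, 0.5, -1.8]
width: 0.0158
```

```bash
python3 -c "
from h import *
fs();s,M,y=st()
d=np.array([-np.sin(A),np.cos(A),0]);print('shuttle y in tool',M.T@d)"
```

```text
t 17.7 p [ 0.4675 -0.0431  0.0447] yaw(y)deg 76.98 tilt [ 0.28 -0.03] F [ 0.41  0.47 -1.81] Tq [ 0.   -0.09  0.03] w 0.0158 q [-0.6   0.17  0.65  2.08 -0.13  0.93  1.46]
turn -1.576 lift mm -53.58 tool F [1.8 0.5 0.3] tool Tq [-0.03 -0.09  0.03]
t 17.7 p [ 0.4675 -0.0431  0.0447] yaw(y)deg 76.98 tilt [ 0.28 -0.03] F [ 0.41  0.47 -1.81] Tq [ 0.   -0.09  0.03] w 0.0158 q [-0.6   0.17  0.65  2.08 -0.13  0.93  1.46]
shuttle y in tool [6.05804035e-04 9.99984082e-01 5.60972820e-03]
```

Emit:
arm_command(targets=[0,0,0,0,0.04,0,0.1,0,0,0,0,0.07,0,0.1,0,0,0,0,0.1,0,0.1,0,0,0,0,0.1,0,0.1,0,0,0,0,0.1,0,0.1,0,0,0,0,0.1,0,0.1])

```text
time: 18.2
ee_pos: [0.4702, -0.0315, 0.0447]
eef_rot: [0.08, 0.701, -0.081, 0.704]
ft_force: [-0.3, -1.8, -0.7]
width: 0.0158
```

```bash
cat >> h.py <<'E'
def tr():
    s,M,y=st(); d=np.array([-np.sin(A),np.cos(A),0]);e=np.array([np.cos(A),np.sin(A),0]);q=s["ee_pos"]-np.array([.4675,-.0431,.0447])
    print("travel",round(q@d*1e3,1),"side",round(q@e*1e3,1),"Fy",round(s["ft_force"]@d,1),"Fx",round(s["ft_force"]@e,1),"Fz",round(s["ft_force"][2],1))
E
python3 -c "
from h import *
tr()"
```

```text
t 18.2 p [ 0.4702 -0.0315  0.0447] yaw(y)deg 76.87 tilt [ 0.25 -0.13] F [-0.29 -1.83 -0.74] Tq [-0.39 -0.07 -0.01] w 0.0158 q [-0.62  0.18  0.64  2.07 -0.13  0.93  1.43]
travel 11.9 side -0.0 Fy -1.9 Fx 0.1 Fz -0.7
```

Emit:
arm_command(targets=[0,0,0,0,0.12,0,0.1,0,0,0,0,0.14,0,0.1,0,0,0,0,0.14,0,0.1,0,0,0,0,0.14,0,0.1,0,0,0,0,0.14,0,0.1,0,0,0,0,0.14,0,0.1,0,0,0,0,0.14,0,0.1,0,0,0,0,0.14,0,0.1,0,0,0,0,0.14,0,0.1,0,0,0,0,0.14,0,0.1,0,0,0,0,0.12,0,0.1,0,0,0,0,0.1,0,0.1])

```text
time: 19.2
ee_pos: [0.4808, 0.0121, 0.0447]
eef_rot: [0.08, 0.701, -0.081, 0.704]
ft_force: [0.6, -2.6, -2.6]
width: 0.0158
```

```bash
python3 -c "
from h import *
tr()
im=camera('scene')[:,:,::-1];cv2.imwrite('pics/sc14.png',cv2.resize(im[155:355,180:420],None,fx=3,fy=3,interpolation=cv2.INTER_CUBIC))
"
```

```text
t 19.2 p [0.4808 0.0121 0.0447] yaw(y)deg 76.91 tilt [ 0.3  -0.15] F [ 0.64 -2.61 -2.59] Tq [-0.48 -0.27  0.  ] w 0.0158 q [-0.68  0.2   0.61  2.05 -0.14  0.93  1.34]
travel 56.7 side 0.2 Fy -2.4 Fx 1.2 Fz -2.6
```

View pics/sc14.png

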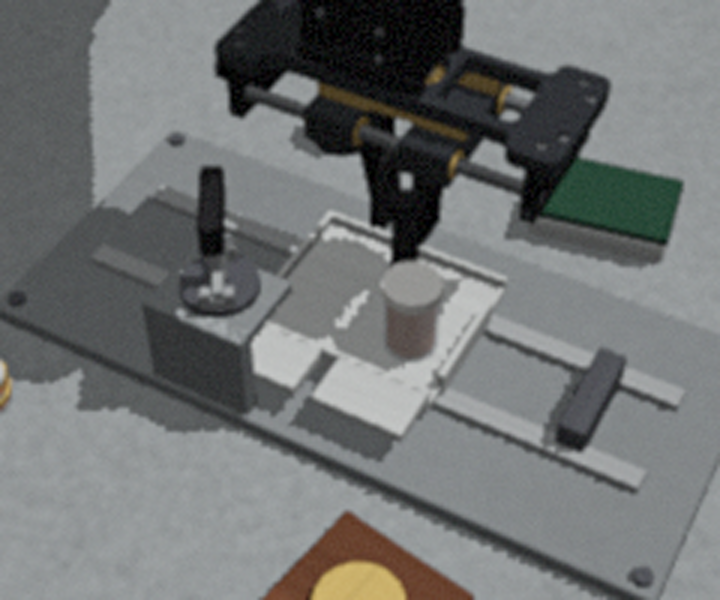

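Emit:
arm_command(targets=[0,0,0,0,0.14,0,0.1,0,0,0,0,0.14,0,0.1,0,0,0,0,0.14,0,0.1,0,0,0,0,0.14,0,0.1,0,0,0,0,0.14,0,0.1,0,0,0,0,0.14,0,0.1,0,0,0,0,0.14,0,0.1,0,0,0,0,0.14,0,0.1,0,0,0,0,0.14,0,0.1,0,0,0,0,0.12,0,0.1,0,0,0,0,0.08,0,0.1,0,0,0,0,0.05,0,0.1])

```text
time: 20.25
ee_pos: [0.4907, 0.0531, 0.0447]
eef_rot: [0.08, 0.7, -0.081, 0.705]
ft_force: [1.1, -1.9, -2.0]
width: 0.0158
```

```bash
python3 -c "
from h import *
tr()"
```

```text
t 20.25 p [0.4907 0.0531 0.0447] yaw(y)deg 76.93 tilt [ 0.34 -0.16] F [ 1.14 -1.92 -2.03] Tq [-0.46 -0.32  0.04] w 0.0158 q [-0.73  0.22  0.58  2.02 -0.15  0.94  1.27]
travel 98.9 side 0.4 Fy -1.6 Fx 1.6 Fz -2.0
```

Emit:
arm_command(targets=[0,0,0,0,0.08,0,0.1,0,0,0,0,0.08,0,0.1,0,0,0,0,0.08,0,0.1,0,0,0,0,0.08,0,0.1,0,0,0,0,0.07,0,0.1,0,0,0,0,0.06,0,0.1,0,0,0,0,0.05,0,0.1,0,0,0,0,0.04,0,0.1,0,0,0,0,0.03,0,0.1])

```text
time: 21.0
ee_pos: [0.4944, 0.0682, 0.0448]
eef_rot: [0.08, 0.7, -0.081, 0.705]
ft_force: [1.2, -2.2, -2.9]
width: 0.0154
```

```bash
python3 -c "
from h import *
tr()"
```

```text
t 21.0 p [0.4944 0.0682 0.0448] yaw(y)deg 76.9 tilt [ 0.36 -0.16] F [ 1.2  -2.2  -2.87] Tq [-0.47 -0.35 -0.01] w 0.0154 q [-0.74  0.24  0.57  2.   -0.15  0.94  1.24]
travel 114.6 side 0.5 Fy -1.9 Fx 1.7 Fz -2.9
```

Creep now, small steps until the force rises.

Emit:
arm_command(targets=[0,0,0,0,0.03,0,0.1,0,0,0,0,0.03,0,0.1,0,0,0,0,0.03,0,0.1,0,0,0,0,0.03,0,0.1])

```text
time: 21.33
ee_pos: [0.4951, 0.0713, 0.0447]
eef_rot: [0.08, 0.7, -0.081, 0.705]
ft_force: [1.5, -2.0, -2.6]
width: 0.0157
```

Emit:
arm_command(targets=[0,0,0,0,0.03,0,0.1,0,0,0,0,0.025,0,0.1,0,0,0,0,0.02,0,0.1])

```text
time: 21.58
ee_pos: [0.4956, 0.0733, 0.0447]
eef_rot: [0.08, 0.7, -0.082, 0.705]
ft_force: [1.3, -1.6, -1.8]
width: 0.0158
```

```bash
python3 -c "
from h import *
tr()"
```

```text
t 21.58 p [0.4956 0.0733 0.0447] yaw(y)deg 76.89 tilt [ 0.36 -0.17] F [ 1.26 -1.59 -1.79] Tq [-0.52 -0.45  0.01] w 0.0158 q [-0.75  0.24  0.56  2.   -0.15  0.94  1.24]
travel 119.8 side 0.5 Fy -1.3 Fx 1.6 Fz -1.8
```

Emit:
arm_command(targets=[0,0,0,0,0.02,0,0.1])

```text
time: 21.67
ee_pos: [0.4958, 0.0738, 0.0447]
eef_rot: [0.08, 0.7, -0.082, 0.705]
ft_force: [2.9, -1.9, -2.2]
width: 0.0156
```

Emit:
arm_command(targets=[0,0,0,0,0.02,0,0.1])

```text
time: 21.75
ee_pos: [0.4959, 0.0744, 0.0447]
eef_rot: [0.08, 0.7, -0.081, 0.705]
ft_force: [2.5, -1.5, -1.8]
width: 0.0157
```

Emit:
arm_command(targets=[0,0,0,0,0.02,0,0.1])

```text
time: 21.83
ee_pos: [0.4959, 0.0746, 0.0447]
eef_rot: [0.08, 0.7, -0.082, 0.705]
ft_force: [0.6, -4.6, -0.5]
width: 0.0159
```

Emit:
arm_command(targets=[0,0,0,0,0.02,0,0.1])

```text
time: 21.92
ee_pos: [0.4959, 0.0745, 0.0447]
eef_rot: [0.08, 0.7, -0.082, 0.705]
ft_force: [0.3, -5.5, -0.7]
width: 0.0157
```

Emit:
arm_command(targets=[0,0,0,0,0,0,0.1,0,0,0,0,0,0,0.1,0,0,0,0,0,0,0.1,0,0,0,0,0,0,0.1])

```text
time: 22.25
ee_pos: [0.4959, 0.0745, 0.0447]
eef_rot: [0.08, 0.7, -0.082, 0.705]
ft_force: [1.9, -2.8, -1.6]
width: 0.0158
```

```bash
python3 -c "
from h import *
tr()
im=camera('scene')[:,:,::-1];cv2.imwrite('pics/sc15.png',cv2.resize(im[155:355,180:420],None,fx=3,fy=3,interpolation=cv2.INTER_CUBIC))
"
```

```text
t 22.25 p [0.4959 0.0745 0.0447] yaw(y)deg 76.84 tilt [ 0.32 -0.22] F [ 1.93 -2.79 -1.64] Tq [-0.67 -0.33  0.04] w 0.0158 q [-0.75  0.24  0.56  1.99 -0.15  0.94  1.23]
travel 121.0 side 0.5 Fy -2.3 Fx 2.5 Fz -1.6
```

View pics/sc15.png

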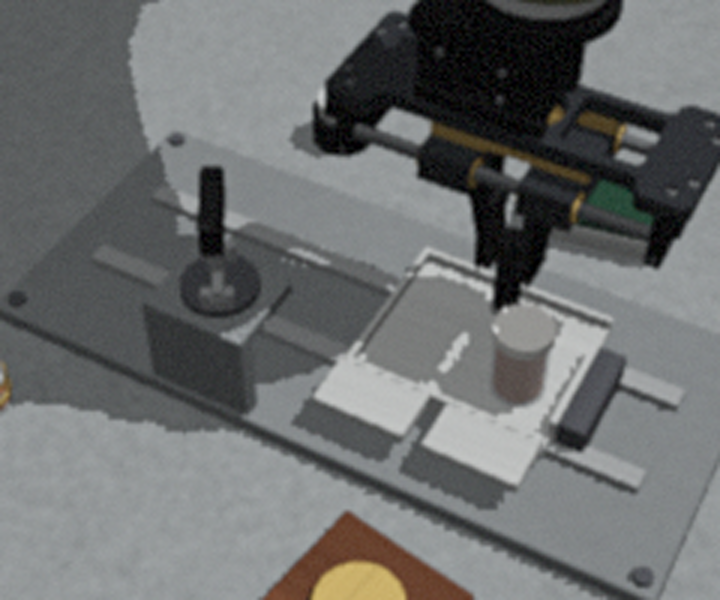

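Emit:
arm_command(targets=[0,0,0,0,0,0,0.35,0,0,0,0,0,0,0.4,0,0,0,0,0,0,0.4,0,0,0,0,0,0,0.4,0,0,0,0,0,0,0.4,0,0,0,0,0,0,0.4,0,0,0,-0.2,0,0,0.4,0,0,0,-0.4,0,0,0.4,0,0,0,-0.5,0,0,0.4,0,0,0,-0.7,0,0,0.4,0,0,0,-0.7,0,0,0.4,0,0,0,-0.7,0,0,0.4])

```text
time: 23.3
ee_pos: [0.4927, 0.0766, 0.1282]
eef_rot: [0.079, 0.703, -0.082, 0.702]
ft_force: [-0.3, 0.4, -0.5]
width: 0.0351
```

Emit:
arm_command(targets=[0,0,0,-0.6,0,-0.8,0.4,0,0,0,-0.6,0,-0.8,0.4,0,0,0,-0.3,0,-0.5,0.4,0,0,0,0,0,0,0.4,0,0,0,0,0,0,0.4])

```text
time: 23.72
ee_pos: [0.443, 0.0883, 0.1755]
eef_rot: [0.082, 0.699, -0.081, 0.706]
ft_force: [0.2, -1.1, -0.4]
width: 0.035
```

```bash
python3 -c "
from h import *
tr()
im=camera('scene')[:,:,::-1];cv2.imwrite('pics/sc16.png',cv2.resize(im[155:400,140:420],None,fx=2.4,fy=2.4,interpolation=cv2.INTER_CUBIC))
im=camera('scene')[:,:,::-1];cv2.imwrite('pics/sc17.png',cv2.resize(im[195:275,220:310],None,fx=7,fy=7,interpolation=cv2.INTER_CUBIC))
im=camera('top')[:,:,::-1];cv2.imwrite('pics/top17.png',im)
"
```

```text
t 23.72 p [0.443  0.0883 0.1755] yaw(y)deg 76.76 tilt [0.55 0.03] F [ 0.24 -1.13 -0.37] Tq [-0.05 -0.02  0.06] w 0.035 q [-0.85 -0.07  0.53  1.97  0.04  1.22  1.01]
travel 122.2 side -54.1 Fy -1.0 Fx 0.5 Fz -0.4
```

View pics/sc16.png

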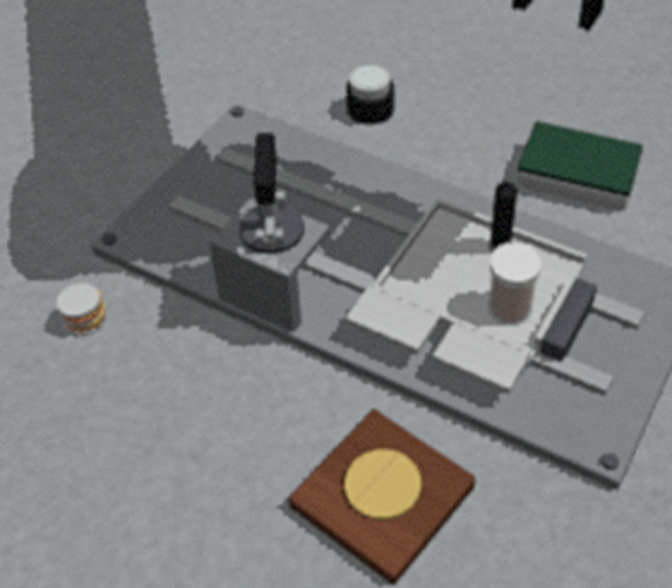

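View pics/sc17.png

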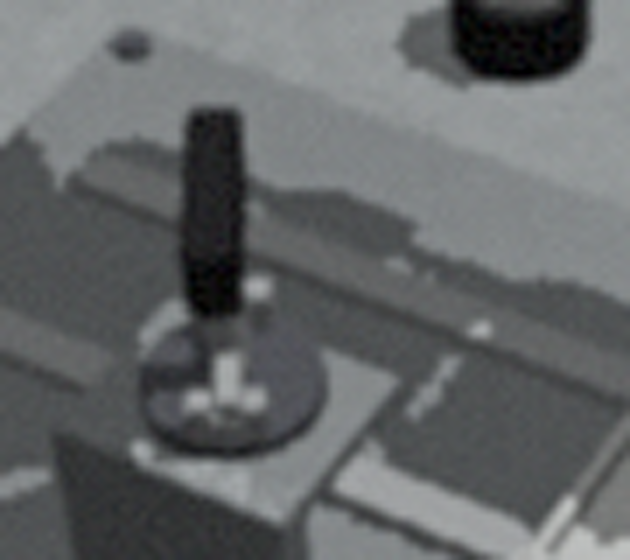

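View pics/top17.png

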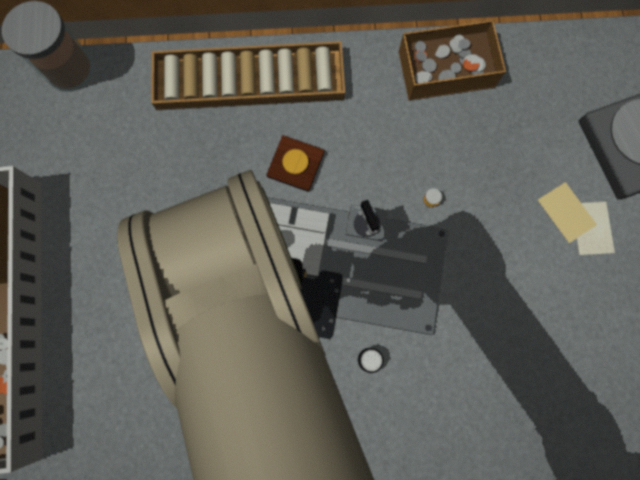

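```bash
python3 -c "
from h import *
print(np.linalg.norm(back('scene',140+506/2.4,155+190/2.4,.079)-back('scene',285.6,208.9,.079)))
print(read_state()['time']); print(close_job())"
```

```text
0.12190012413436553
23.8667
the job is handed in; nothing more can be done
None
```

The job is handed in, at 23.9 s on the robot's clock. The close-out reports no verdict, so the results below are my own checks.

**What I did**
- I gripped the T-handle, lifted it about 12 mm and twisted it clockwise. I felt along the land until the pin dropped in at about 1.01 rad, then eased it down and released it.
- I then gripped the tray post with 6 N and slid the tray along the track, creeping over the last few millimetres.

**Last checks**
- **Plunger:** it seated at about 6 mm. The final pictures show the pin between the lands and the handle still up by itself.
- **Tray:** I stopped when the resisting force rose from about 2 N to 5.5 N at the end stop. Travel was 121 mm by the arm and 122 mm by camera, against a nominal 120 mm. That gap is within my measuring error.
- **Coin tube and surroundings:** the tube is upright on the tray. The loupe, medal case, coin stack and tin look unmoved. The robot was clear of everything.

**What disagreed or ran close**
- **Fingertip height:** in the pictures the fingertips sat about 30 mm higher than the stated tool geometry. I worked from the pictures, and the grasp confirmed them.
- **Housing load:** one dip onto the land pressed 15 N on top of the spring. That put an estimated 25 N on the housing, under the 30 N limit but closer than I intended.

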